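# Clamp and brush out the rinsing pots

## Robot

A 7-joint arm with a two-finger parallel gripper is mounted at the origin on the work surface. World frame = base frame: x ahead of the robot, y to its left, z up, the work surface at z = 0. Lengths are in m, angles in rad, forces in N, time in s.
With the tool pointing down it reaches from about 0.4 to 0.85 m from the base axis. Payload 10.4 kg.
Tool frame: the origin (TCP) lies midway between the tips of the shut fingers; the grasp point (between the pads) lies 19 mm behind it; z points along the fingers, y is the line along which they close (so a half turn about z gives the same grasp; the last joint's range is limited). The gripper opens to 87 mm and grips with 3 to 60 N. Pads are 19 mm wide; open, the fingers measure 117 mm over their backs; the gripper's body (75 mm by 190 mm) begins 51 mm behind the grasp point.
Start: joints at [-1.148, 0.332, -0.065, 1.46, 0.022, 1.35, -0.088], TCP at [0.269, 0.564, 0.223] pointing down, gripper open.
Joint ranges: [-2.6, 2.6], [-0.5, 2.12], [-1.47, 1.34], [0.16, 2.42], [-1.27, 4.41], [0.06, 2.06], [-2.6, 2.6]. Speed limits (rad/s): [2.22, 2.22, 2.79, 2.79, 3.14, 3.14, 3.14].

## Interface

Orientations are given as a unit quaternion [x, y, z, w].
In Python, from bench import r gives the robot as it stands.
- The arm moves only by the tool arm_command, never from a script. Its argument "moves" is one flat list of numbers, 4 for each row, row after row: the shift along the tool's x, y, z in cm, then the turn about the tool's z in degrees. A call has 1 to 12 rows; each row shifts and turns the commanded pose from where the row before left it, along the tool's axes as they then stand; what a row does not reach is not made up. A row lasts 1/12 s, in which the tool goes at most 41.7 mm and 7.16 degrees, less where a joint would pass 70% of its speed; a pose out of reach is approached as far as the arm can. A call with a gripper value outside its range is refused whole. "fingers" is the opening in per cent of the stroke, from 0 (shut) to 100 (fully open), set as the call begins (left out, the last holds). The fingers move at their own pace and stop on an object; "squeeze" is the grip in N (left out, the last holds). Time passes only in rows, so rows that do not move let the fingers close. It gives the time, the measured TCP pose, the force, the opening and the grip force at its end, in the units of the state.
- r.read_state(): the state, without advancing time (a new reading comes with each control period).
- r.camera(name): name is "scene" or "top" or "wrist"; returns the picture (480x640x3 uint8, red, green, blue); there is no depth.
- r.camera_info(name): a dict with "fx", "fy", "cx", "cy" (pixels), "origin" and "attitude" of the camera in the world. Camera axes: x right, y up, looking along -z (the intrinsics and any distortion apply to the point x, -y, -z); pixel columns grow to the right and rows downward; lengths in m; the calibration is good to about 2 mm. A picture is of the moment at which its call begins: read the wrist's pose just before it. camera_info takes no time and is no camera call; for the wrist camera it gives the pose at the moment of the call.
- r.close_job(): hands the job in; it is judged then, once.
The state is a dict: "time": time; "joint_positions": joint angles; "joint_vel": joint speeds; "joint_torque": joint torques, N m; "ee_pos": TCP position; "eef_rot": TCP orientation; "ft_force": force on the tool from outside, world axes, zero at the start; "torque": the same for the moment, N m; "width": finger opening in m; "grip_force": force on a finger pad.
Only numpy, scipy, OpenCV 4.12 (cv2) and the standard library are available. Lean on these libraries where they do the work, as an engineer would, in place of code of your own. Each camera call takes 0.05 s, during which the arm holds its last target. There are 200 camera calls.

## Task

Stand all the steel pots on the bench (two or three of them) upright in the clamping fixture and crank its handwheel until the sliding jaw's pointer is on the broad mark of the scale. With the pots held so, brush them out one after another from the tallest to the shortest, each from its floor up to its rim and down to the floor again, then put the brush back in its stand, handle up. Leave the pots clamped with the pointer on the mark, and leave the other things on the bench where they are.

Things in the scene. Friction and masses are not known exactly. Their poses are not given: they have to be found in the camera images.
- fixture: Bench clamping fixture, fixed to the bench, grey base plate 12 mm thick, 320 mm long along its y. Origin on the bench under the middle of the jaws; +x from the fixed jaw to the sliding jaw and the handwheel, y along the jaws, z up.
- bed (a point): Centre of the flat bed on which pots stand, at the top of the base plate (12 mm above the bench); axes as the fixture's. The usable bed runs 140 mm either way along y, closed by 24 mm high end stops. The fixed jaw's face is at x = -23.5 mm, the sliding jaw's face at x = +43.5 mm minus the value of joint jaw; both jaws rise about 32 mm above the bed. A pot may stand anywhere along the bed.
- jaw (a joint): Travel of the sliding jaw towards the fixed jaw, in m: 0 fully open (67 mm between the jaws), 0.020 with the pointer on the centre of the broad mark (47 mm between the jaws, so the pots are held captive with 3 mm of play), 0.023 at the end. Starts at 0 to 0.006. Driven only by the handwheel.
- handwheel (a joint): Angle of the handwheel, rad, growing as it turns clockwise seen from above. It is geared to the jaw: 5 mm of closing travel per clockwise turn (jaw = 0.005 * angle / 6.283), so the mark is at 25.13 rad. Light friction (about 2 N at the crank grip); it stays where it is left and the pots cannot push the jaw back.
- wheel_axis (a point): Point on the handwheel's vertical axis at the height of the wheel's upper face, 92 mm above the bench, on the green gearbox 120 mm to the +x side of the bed. The wheel is 90 mm across.
- crank_mid (a point): Point to hold on the black upright crank grip of the handwheel: a vertical cylinder 18 mm in diameter, 45 mm tall, that spins freely on its pin, 36 mm from the wheel's axis. This point is on its axis, 28 mm above its foot, 17 mm below its top, 121 mm above the bench.
- pointer (a point): Tip of the black pointer line on the sliding jaw, at the left (+y) end of the fixture; it moves with the jaw.
- mark (a point): Centre of the broad black line (4 mm wide) on the aluminium scale at the left end of the fixture; the other lines are thin, 2 mm apart. The pointer is on the mark when both have the same x in the fixture's frame.
- pot_tall: Tall stainless pot, round, open at the top, 44 mm outside, 38 mm inside, 84 mm high, floor 6 mm thick, 0.25 kg or so. Origin at the centre of its underside, z up its axis. May be absent.
- pot_mid: Middle stainless pot, as the tall one but 70 mm high. May be absent.
- pot_short: Short stainless pot, as the tall one but 56 mm high. May be absent.
- brush: Long bottle brush with a wooden handle, standing handle up in its stand, 186 mm long. Origin at the centre of its lower end, z up along it to the handle. Bristle head (stiff) 25 mm across from 0 to 70 mm; wire stem; round handle 18 mm in diameter from 108 to 186 mm.
- brush_handle (a point): Point on the axis of the brush's handle, 150 mm above its lower end: where to hold it.
- stand: Brush stand fixed to the bench: an upright aluminium tube on a round foot, 75 mm high, 40 mm outside, 32 mm inside, open at the top, inner floor 6 mm above the bench. Origin on the bench on its axis, z up.
- tin: Bystander: aluminium tin 52 mm across, 45 mm high. Leave alone.
- hammer: Bystander: hammer lying flat, 220 mm. Leave alone.
- screwdriver: Bystander: screwdriver lying flat, 150 mm. Leave alone.
- caliper: Bystander: caliper lying flat, 170 mm. Leave alone.
- dish: Bystander: white dish 90 mm across, 22 mm high. Leave alone.
- wax_block: Bystander: green wax block 60 x 35 x 20 mm. Leave alone.
There are look-alikes about, which are no part of the job. What is shaped like the pot_mid but orange is not meant.

How it is judged:
On the way, in this order (a step that is already met when the one before it is completed fails the run):
1. every pot that is there stands between the jaws and the jaw's pointer is on the broad mark (x of pot_tall in the frame of bed between -0.006 and 0.006 m and y of pot_tall in the frame of bed between -0.13 and 0.13 m and z of each of pot_tall, pot_mid, pot_short in the frame of bed below 0.004 m and angle between each of pot_tall, pot_mid, pot_short's own z axis and vertical below 0.1 rad and x of pot_mid in the frame of bed between -0.006 and 0.006 m and y of pot_mid in the frame of bed between -0.13 and 0.13 m and x of pot_short in the frame of bed between -0.006 and 0.006 m and y of pot_short in the frame of bed between -0.13 and 0.13 m and value of joint jaw between 0.018 and 0.022 m), for 0.2 s.
2. the brush's lower end is down inside the tall pot, within 14 mm of its inner floor (x of brush in the frame of pot_tall between -0.018 and 0.018 m and y of brush in the frame of pot_tall between -0.018 and 0.018 m and z of brush in the frame of pot_tall between 0 and 0.02 m), for 0.02 s.
3. the brush is drawn up until its lower end is within 28 mm of the tall pot's rim (x of brush in the frame of pot_tall between -0.018 and 0.018 m and y of brush in the frame of pot_tall between -0.018 and 0.018 m and z of brush in the frame of pot_tall between 0.056 and 0.104 m), for 0.02 s.
4. the brush goes down to the floor of the tall pot a second time (all of step 2), for 0.02 s.
5. the brush's lower end is down inside the middle pot, within 14 mm of its inner floor (x of brush in the frame of pot_mid between -0.018 and 0.018 m and y of brush in the frame of pot_mid between -0.018 and 0.018 m and z of brush in the frame of pot_mid between 0 and 0.02 m), for 0.02 s.
6. the brush is drawn up until its lower end is within 28 mm of the middle pot's rim (x of brush in the frame of pot_mid between -0.018 and 0.018 m and y of brush in the frame of pot_mid between -0.018 and 0.018 m and z of brush in the frame of pot_mid between 0.042 and 0.09 m), for 0.02 s.
7. the brush goes down to the floor of the middle pot a second time (all of step 5), for 0.02 s.
8. the brush's lower end is down inside the short pot, within 14 mm of its inner floor (x of brush in the frame of pot_short between -0.018 and 0.018 m and y of brush in the frame of pot_short between -0.018 and 0.018 m and z of brush in the frame of pot_short between 0 and 0.02 m), for 0.02 s.
9. the brush is drawn up until its lower end is within 28 mm of the short pot's rim (x of brush in the frame of pot_short between -0.018 and 0.018 m and y of brush in the frame of pot_short between -0.018 and 0.018 m and z of brush in the frame of pot_short between 0.028 and 0.076 m), for 0.02 s.
10. the brush goes down to the floor of the short pot a second time (all of step 8), for 0.02 s.
At the end, for the whole second after the job is handed in: All pots present stand upright on the bed between the jaws (within 6 mm of its centre line, 130 mm of its middle, tilt < 0.1 rad), the jaw is within 2 mm of the broad mark's centre, and the brush rests in its stand, handle up, lower end within 14 mm of its floor (all of step 1 and linear speed of each of pot_tall, pot_mid, pot_short, brush below 0.02 m/s and horizontal distance between brush and stand below 0.012 m and z of brush in the frame of stand between 0 and 0.02 m and angle between brush's own z axis and vertical below 0.25 rad); the robot touches nothing.
It fails at once if a bystander is moved more than 50 mm (distance of any of tin, hammer, screwdriver, caliper, dish, wax_block from where it was at the start of the episode above 0.05 m).
Of pot_tall, pot_mid, pot_short only 2 to 3 are there at a start; the rules pass over those that are not, and their reading is None.
At some moment in a run one of pot_tall, pot_mid, pot_short may be knocked a few centimetres aside while the robot is not near it.
It also fails if it takes over 210 s, if anything falls off the work surface, if the arm or the gripper's body presses on something with over 40 N, if the wrist force passes 120 N, or if a joint passes its speed limit or range.

## Working session

There is one attempt and no reset: what is moved stays moved. The work goes in short steps, Python scripts to look and compute and a tool call to move; the robot and the scene stay as the last step left them, time stands still between calls to the robot, and variables do not carry over. Pictures are saved under pics/ and viewed, at most 15 in all, crops included, and the job is handed in when it is done.

Besides the shell and the picture viewer there is one more tool, called after "Request:" in YAML: its name, and indented under it one key for each argument. arm_command: Moves the arm, as the interface text tells. Its arguments: {"type":"object","properties":{"moves":{"type":"array"},"fingers":{"type":"number"},"squeeze":{"type":"number"}},"required":["moves"]}

```bash
mkdir -p pics; ls; python3 - <<'E'
from bench import r
import cv2
for n in("scene","top"):
    im=r.camera(n); cv2.imwrite(f"pics/{n}0.png",im[:,:,::-1]); print(n,r.camera_info(n))
print(r.camera_info("wrist"));print(r.read_state())
E
```

```text
pics
scene {'fx': 444.464721703357, 'fy': 444.464721703357, 'cx': 321.66360232066455, 'cy': 235.6322838153185, 'origin': array([1.38892553, 0.21734948, 0.71998145]), 'attitude': array([0.28213116, 0.37401073, 0.70040519, 0.53847057])}
top {'fx': 446.62957460379585, 'fy': 446.62957460379585, 'cx': 317.36389625157204, 'cy': 239.70853180599235, 'origin': array([ 0.43840969, -0.03345112,  1.15301928]), 'attitude': array([ 0.02187104, -0.02746116, -0.70631769,  0.70702395])}
{'fx': 370.72620655411265, 'fy': 370.72620655411265, 'cx': 319.01695359365203, 'cy': 240.13399842179888, 'origin': array([0.19356319, 0.60059928, 0.38491372]), 'attitude': array([-0.13117573, -0.08174625,  0.52667715,  0.83589572])}
{'time': 0.1, 'joint_positions': array([-1.14762774,  0.33280153, -0.06469975,  1.46083699,  0.02162845,
        1.34988881, -0.08850731]), 'joint_vel': array([ 0.00112167, -0.00134831,  0.00164475, -0.00181521,  0.00065436,
       -0.00080636,  0.00040362]), 'joint_torque': array([ 5.11480266e-04, -6.24544930e+01,  2.41955090e-02, -3.90715528e+01,
       -6.12617237e-02,  3.65570525e-02,  6.80323910e-05]), 'ee_pos': array([0.26933736, 0.56361865, 0.22184768]), 'eef_rot': array([ 2.21034914e-01,  9.75265699e-01, -6.11670526e-04, -9.62269973e-05]), 'ft_force': array([-0.26732204, -0.07023079,  0.60889871]), 'torque': array([-0.00563556, -0.01265235, -0.03388636]), 'grip_force': 0.0, 'width': 0.0873129391999812}
```

View pics/top0.png

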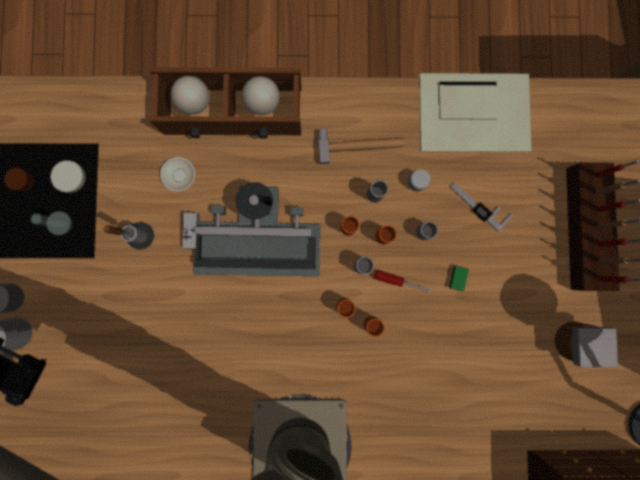

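View pics/scene0.png

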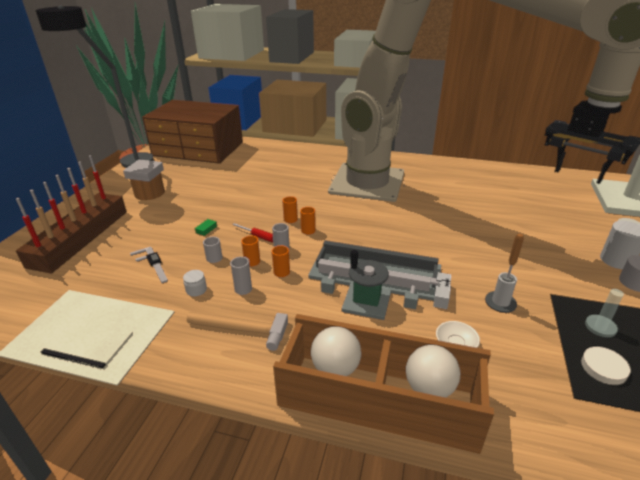

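The top view shows three steel pots at about (377,190) tall, (428,230) and (364,265). There are four orange decoys, the tin at (420,180), the fixture around (257,240), the wheel at (254,200) and the stand at (137,235). I'll enlarge it to measure.

```bash
cat > h.py <<'E'
import numpy as np, cv2
from scipy.spatial.transform import Rotation as R
from bench import r
def pix(info,u,v,z):
    d=R.from_quat(info["attitude"]).apply([(u-info["cx"])/info["fx"],-(v-info["cy"])/info["fy"],-1])
    o=info["origin"]; return o+d*(z-o[2])/d[2]
def proj(info,p):
    c=R.from_quat(info["attitude"]).inv().apply(np.asarray(p)-info["origin"])
    return info["cx"]-info["fx"]*c[0]/c[2], info["cy"]+info["fy"]*c[1]/c[2]
def tool(p,yaw=None):
    "shift in tool axes cm from present pose to world TCP p; turn deg so that tool y axis at world angle yaw(deg)"
    s=r.read_state(); Q=R.from_quat(s["eef_rot"])
    y=Q.apply([0,1,0]); a=np.degrees(np.arctan2(y[1],y[0]))
    print("tool cm",np.round(Q.inv().apply(np.asarray(p)-s["ee_pos"])*100,2),"yaw",round(a,1),"pos",s["ee_pos"].round(4),"t",s["time"])
    if yaw is not None: print("turn about tool z", round(-((yaw-a+90)%180-90),1))
E
python3 - <<'E'
import cv2
a=cv2.imread("pics/top0.png")
b=cv2.resize(a[160:290,170:330],None,fx=5,fy=5,interpolation=cv2.INTER_CUBIC)[:600];cv2.imwrite("pics/c1.png",b)
l=cv2.resize(a[165:285,330:450],None,fx=5,fy=5,interpolation=cv2.INTER_CUBIC);cv2.imwrite("pics/c2.png",l)
E
```

```text
(no output)
```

View pics/c1.png

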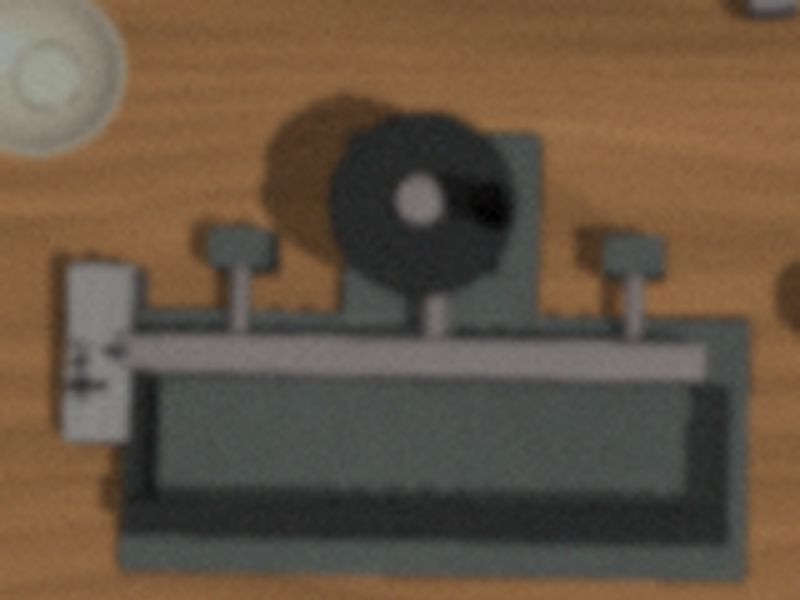

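View pics/c2.png

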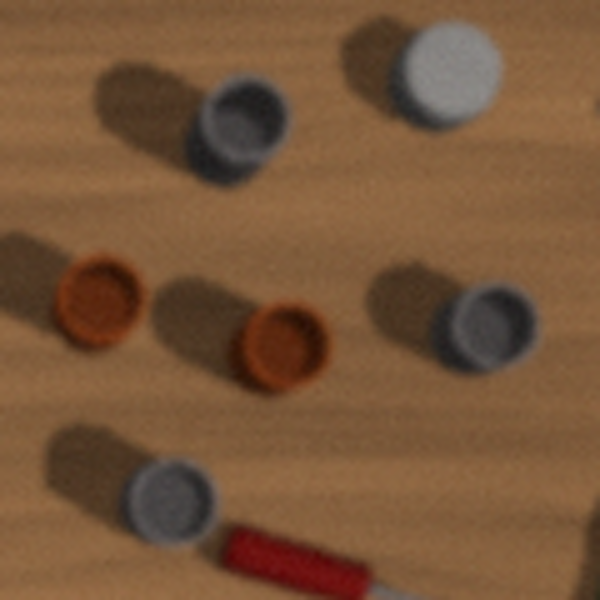

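Crop 1 shows the plate corners at (120,570), (747,580) and (748,318), the wheel at (421,202) and the crank at (490,200). In crop 2 the rims are at (244,120), (493,327) and (172,502).

```bash
python3 - <<'E'
from h import *
T=r.camera_info("top");S=r.camera_info("scene")
c1=lambda u,v,z:pix(T,170+u/5-.4,160+v/5-.4,z)
c2=lambda u,v,z:pix(T,330+u/5-.4,165+v/5-.4,z)
for n,p in dict(bl=(120,570),br=(747,580),tr=(748,318),tl=(125,312)).items(): print(n,c1(*p,.012).round(4))
print("wheel",c1(421,202,.092),"crank",c1(490,200,.138))
print("jaw face L,R",c1(150,375,.044),c1(700,380,.044), "fixed jaw",c1(150,492,.044),c1(700,492,.044))
for n,p in dict(A=(244,120),B=(493,327),C=(172,502)).items():
  for h in(.084,.07,.056):
    q=c2(*p,h); print(n,h,q.round(4),"scene rim",np.round(proj(S,q),1),"base",np.round(proj(S,[q[0],q[1],0]),1))
s0=cv2.imread("pics/scene0.png")
st=pix(S,505,276,.075);print("stand",st, pix(T,128,231,.2))
cv2.imwrite("pics/c3.png",np.hstack([cv2.resize(s0[215:305,190:300],(480,393),interpolation=2),cv2.resize(s0[220:320,470:540],(275,393),interpolation=2)]))
E
```

```text
bl [0.4314 0.2721 0.012 ]
br [ 0.4265 -0.0467  0.012 ]
tr [ 0.5607 -0.0471  0.012 ]
tl [0.5633 0.2722 0.012 ]
wheel [0.60766015 0.11040546 0.092     ] crank [0.60130942 0.07260343 0.138     ]
jaw face L,R [0.52828644 0.25058241 0.044     ] [ 0.52616204 -0.0228523   0.044     ] fixed jaw [0.47013975 0.24947363 0.044     ] [ 0.47039895 -0.02296017  0.044     ]
A 0.084 [ 0.6374 -0.1896  0.084 ] scene rim [240.1 261.6] base [243.9 288.7]
A 0.07 [ 0.64   -0.1916  0.07  ] scene rim [239.5 266.8] base [242.7 289.3]
A 0.056 [ 0.6426 -0.1937  0.056 ] scene rim [238.9 271.9] base [241.5 289.8]
B 0.084 [ 0.5369 -0.3087  0.084 ] scene rim [213.4 231.7] base [217.9 257.6]
B 0.07 [ 0.5382 -0.3124  0.07  ] scene rim [212.7 236.2] base [216.4 257.7]
B 0.056 [ 0.5395 -0.316   0.056 ] scene rim [212.  240.7] base [215.  257.7]
C 0.084 [ 0.4526 -0.1535  0.084 ] scene rim [280.8 222.8] base [282.6 248.4]
C 0.07 [ 0.4528 -0.1551  0.07  ] scene rim [280.6 227.2] base [282.1 248.3]
C 0.056 [ 0.453  -0.1566  0.056 ] scene rim [280.3 231.4] base [281.5 248.3]
stand [0.52509116 0.40988863 0.075     ] [0.52314516 0.36331092 0.2       ]
```

View pics/c3.png

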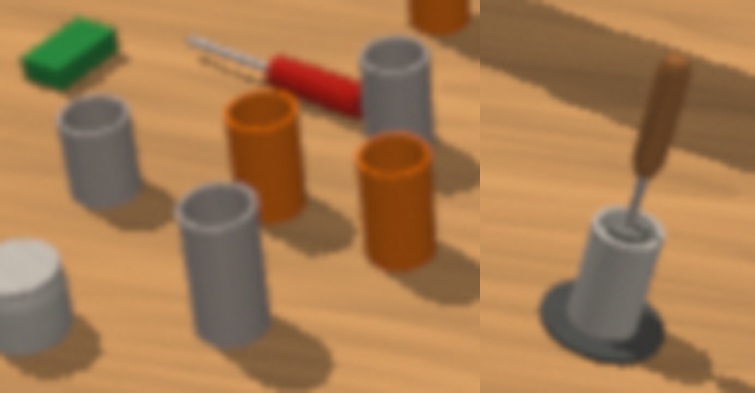

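The heights check out in the scene view: A is the tall pot, C is mid and B is short. Next I compute the first move and the stand and brush positions.

```bash
python3 - <<'E'
from h import *
T=r.camera_info("top");S=r.camera_info("scene")
print("stand rim",pix(S,507.4,278.5,.075),"brush tip", pix(S,520.1,235.8,.192))
print("top proj of those",proj(T,pix(S,507.4,278.5,.075)),proj(T,pix(S,520.1,235.8,.192)))
tool([.6374,-.19,.20],89.3)
a=cv2.imread("pics/top0.png");cv2.imwrite("pics/c4.png",cv2.resize(a[200:270,90:180],None,fx=6,fy=6,interpolation=2))
E
```

```text
stand rim [0.5330402  0.41449518 0.075     ] brush tip [0.53414281 0.41458025 0.192     ]
top proj of those (np.float64(128.34033767350718), np.float64(231.503450504791)) (np.float64(105.80991741409906), np.float64(226.20969522493746))
tool cm [-65.7  -52.13   2.25] yaw 64.5 pos [0.2693 0.5636 0.2218] t 0.1
turn about tool z -24.8
```

View pics/c4.png

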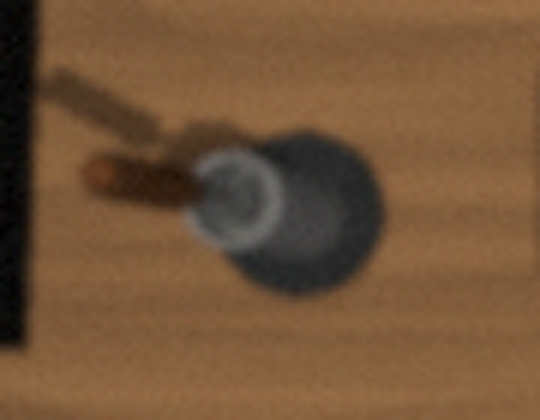

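The stand rim is at crop (234,199), i.e. pixel (128.6,232.8), which agrees with the scene view. The stand is at about (0.531, 0.414) with the brush upright. Moving to the tall pot.

Request:
arm_command:
  moves: [-2.74, -2.17, 0.1, 0, -2.74, -2.17, 0.1, 0, -2.74, -2.17, 0.1, 0, -2.74, -2.17, 0.1, 0, -2.74, -2.17, 0.1, 0, -2.74, -2.17, 0.1, 0, -2.74, -2.17, 0.1, 0, -2.74, -2.17, 0.1, 0, -2.74, -2.17, 0.1, 0, -2.74, -2.17, 0.1, 0, -2.74, -2.17, 0.1, 0, -2.74, -2.17, 0.1, 0]
  fingers: 100

```text
time: 1.1
ee_pos: [0.4541, 0.1855, 0.2103]
eef_rot: [0.221, 0.975, 0.0, -0.0]
ft_force: [0.8, 0.7, 0.2]
width: 0.0869
grip_force: 0.0
```

Request:
arm_command:
  moves: [-2.74, -2.17, 0.1, 0, -2.74, -2.17, 0.1, 0, -2.74, -2.17, 0.1, 0, -2.74, -2.17, 0.1, 0, -2.74, -2.17, 0.1, 0, -2.74, -2.17, 0.1, 0, -2.74, -2.17, 0.1, 0, -2.74, -2.17, 0.1, 0, 0, 0, 0, -6.2, 0, 0, 0, -6.2, 0, 0, 0, -6.2, 0, 0, 0, -6.2]

```text
time: 2.1
ee_pos: [0.5766, -0.0641, 0.202]
eef_rot: [0.004, 1.0, -0.0, -0.0]
ft_force: [0.5, -0.1, -0.3]
width: 0.0873
grip_force: 0.0
```

```bash
python3 - <<'E'
from h import *
tool([.6374,-.19,.20],89.3)
W=r.camera_info("wrist"); im=r.camera("wrist"); cv2.imwrite("pics/w1.png",im[:,:,::-1])
print(W["origin"],proj(W,[.6374,-.19,.084]),proj(W,[.5395,-.316,.056]),proj(W,[.4528,-.155,.07]))
E
```

```text
tool cm [ -6.19 -12.54   0.19] yaw 89.5 pos [ 0.5766 -0.0641  0.202 ] t 2.1
turn about tool z 0.2
[ 0.49261384 -0.06304445  0.36515124] (np.float64(169.90676852026826), np.float64(303.55401683218736)) (np.float64(16.651462849545396), np.float64(183.4604792713347)) (np.float64(192.08617110222883), np.float64(65.34914591998589))
```

View pics/w1.png

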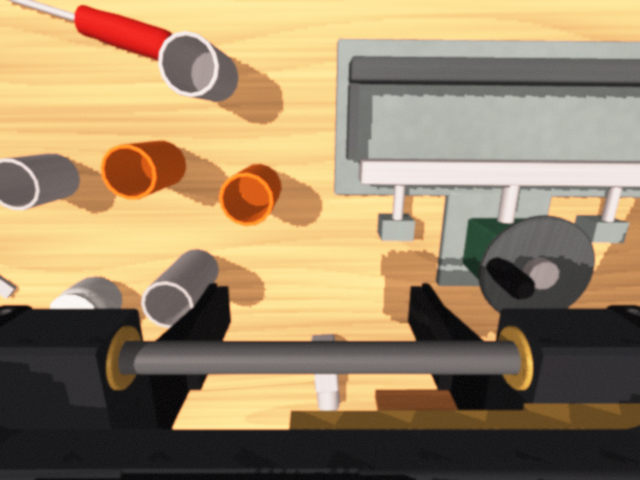

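The wrist view shows the tall rim at (168,303), short at (17,184) and mid at (189,64), all within 3 px of prediction. The wheel is at (537,268), the sliding-jaw inner edge at v≈160 and the fixed-jaw inner edge at about v 82. Going in on the tall pot.

Request:
arm_command:
  moves: [-1.55, -3.13, 0, 0, -1.55, -3.13, 0, 0, -1.55, -3.13, 0, 0, -1.55, -3.13, 0, 0, 0, 0, 4, 0, 0, 0, 4, 0, 0, 0, 4, 0, 0, 0, 3.9, 0, 0, 0, 0, 0]

```text
time: 2.9
ee_pos: [0.632, -0.1881, 0.035]
eef_rot: [0.008, 1.0, 0.001, -0.006]
ft_force: [-1.3, -0.3, -1.9]
width: 0.0871
grip_force: 0.0
```

Request:
arm_command:
  moves: [0, 0, 0, 0, 0, 0, 0, 0, 0, 0, 0, 0, 0, 0, 0, 0, 0, 0, 0, 0, 0, 0, 0, 0]
  fingers: 0
  squeeze: 25

```text
time: 3.4
ee_pos: [0.6378, -0.19, 0.0448]
eef_rot: [0.007, 1.0, -0.0, 0.001]
ft_force: [-0.0, -0.3, -0.3]
width: 0.0553
grip_force: 0.0
```

```bash
python3 - <<'E'
from h import *
T=r.camera_info("top")
W={**T,'fx':370.72620655411265,'fy':370.72620655411265,'cx':319.01695359365203,'cy':240.13399842179888,"origin":np.array([0.49261384,-0.06304445,0.36515124])}
# wrist attitude at that pose: from current pose relation
s=r.read_state();C=r.camera_info("wrist");Q=R.from_quat(s["eef_rot"])
rel=Q.inv()*R.from_quat(C["attitude"]);W["attitude"]=(R.from_quat([.004,1,0,0])*rel).as_quat()
print("off",Q.inv().apply(C["origin"]-s["ee_pos"]),rel.as_quat(),s)
print(proj(W,[.6374,-.19,.084]))
for n,p in dict(corn1=(338,40,.012),corn2=(335,193,.012),wheel=(537,268,.092),hub=(543,273,.1),cranktop=(497,271,.138),slide_in=(370,160,.044),fix_top_out=(352,57,.044),fix_top_in=(352,82,.044),fixR=(630,82,.044),slR=(630,161,.044)).items(): print(n,pix(W,*p).round(4))
E
```

```text
off [ 0.08410816  0.00039511 -0.16308161] [-0.69837247 -0.69886554 -0.10937873 -0.10908319] {'time': 3.4, 'joint_positions': array([-0.08516957,  0.58893707,  0.42032511,  1.54971792, -0.2637212 ,
        1.05757119,  1.95980622]), 'joint_vel': array([ 0.00113139,  0.00803027, -0.00378185,  0.00759889, -0.00280829,
       -0.00416443,  0.00130537]), 'joint_torque': array([ 1.00632745e-02, -6.96356177e+01,  1.05490145e+01, -3.38376510e+01,
        7.23461201e-02,  5.54218038e-02, -8.12816812e-03]), 'ee_pos': array([ 0.63780482, -0.18998387,  0.04481774]), 'eef_rot': array([ 6.52400934e-03,  9.99978292e-01, -2.38645360e-05,  9.23373933e-04]), 'ft_force': array([-0.00079235, -0.2596968 , -0.34735046]), 'torque': array([0.09250486, 0.02031525, 0.00491985]), 'grip_force': 0.0, 'width': 0.05525891704010725}
(np.float64(169.9232575230944), np.float64(303.1651224140266))
corn1 [ 0.4267 -0.0464  0.012 ]
corn2 [ 0.5584 -0.0484  0.012 ]
wheel [0.6049 0.1087 0.092 ]
hub [0.6058 0.109  0.1   ]
cranktop [0.5879 0.0537 0.138 ]
slide_in [ 0.5243 -0.02    0.044 ]
fix_top_out [ 0.4448 -0.0368  0.044 ]
fix_top_in [ 0.4629 -0.0365  0.044 ]
fixR [0.4648 0.1859 0.044 ]
slR [0.5271 0.2013 0.044 ]
```

Request:
arm_command:
  moves: [0, 0, 0, 0, 0, 0, 0, 0, 0, 0, 0, 0, 0, 0, 0, 0, 0, 0, 0, 0]

```text
time: 3.82
ee_pos: [0.6375, -0.1905, 0.0441]
eef_rot: [0.007, 1.0, -0.0, 0.001]
ft_force: [0.6, -1.8, 5.7]
width: 0.0439
grip_force: 24.8
```

```bash
python3 - <<'E'
from h import *
s=r.read_state();print(s["width"],s["grip_force"]);tool([.495,.191,.205],89.4)
E
```

```text
0.04390149791112071 24.843847499787444
tool cm [ 14.74  37.95 -16.12] yaw 89.2 pos [ 0.6375 -0.1905  0.0441] t 3.8167
turn about tool z -0.2
```

Request:
arm_command:
  moves: [0, 0, -1.5, 0, 0, 0, -3, 0, 0, 0, -3.5, 0, 0, 0, -3.5, 0, 0, 0, -3, 0, 0, 0, -1.6, 0]

```text
time: 4.32
ee_pos: [0.6378, -0.1898, 0.2079]
eef_rot: [0.006, 1.0, 0.0, 0.001]
ft_force: [-0.2, -0.7, -2.3]
width: 0.0443
grip_force: 24.8
```

Request:
arm_command:
  moves: [0.7, 1.9, 0, 0, 1.35, 3.5, 0, 0, 1.35, 3.5, 0, 0, 1.35, 3.5, 0, 0, 1.35, 3.5, 0, 0, 1.35, 3.5, 0, 0, 1.35, 3.5, 0, 0, 1.35, 3.5, 0, 0, 1.35, 3.5, 0, 0, 1.35, 3.5, 0, 0, 1.2, 3.0, 0, 0, 0.7, 1.4, 0, 0]

```text
time: 5.32
ee_pos: [0.4916, 0.195, 0.2036]
eef_rot: [0.004, 1.0, 0.001, -0.001]
ft_force: [-0.2, 1.1, -2.7]
width: 0.0442
grip_force: 24.8
```

Request:
arm_command:
  moves: [0, 0, 0, 0, 0, 0, 0, 0, 0, 0, 0, 0]

```text
time: 5.57
ee_pos: [0.4945, 0.189, 0.204]
eef_rot: [0.007, 1.0, -0.0, -0.0]
ft_force: [0.2, -0.4, -3.9]
width: 0.0442
grip_force: 24.8
```

```bash
python3 - <<'E'
from h import *
s=r.read_state();print(s["width"],s["grip_force"]);tool([.495,.191,.058],89.4)
W=r.camera_info("wrist");im=r.camera("wrist"); cv2.imwrite("pics/w2.png",im[:,:,::-1])
E
```

```text
0.04423781561511753 24.844037432935693
tool cm [-0.06  0.21 14.6 ] yaw 89.2 pos [0.4945 0.189  0.204 ] t 5.5667
turn about tool z -0.2
```

View pics/w2.png

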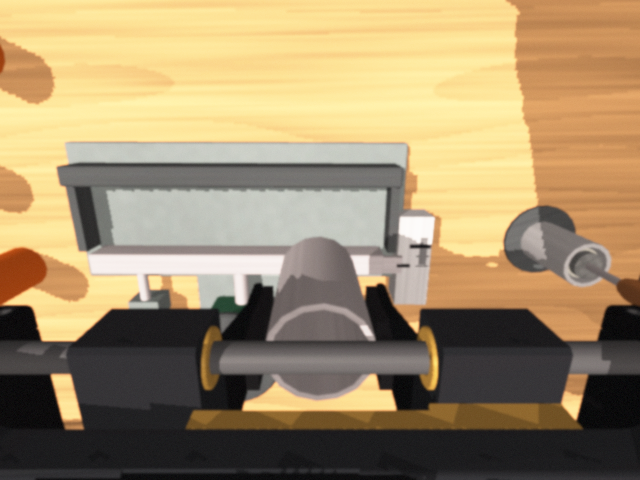

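The pot is held upright. The bed's inner edges are at v≈187 (fixed jaw) and v≈247 (sliding jaw), the broad mark is at (421,246), the pointer at (404,266) and the stand rim at (588,264).

```bash
python3 - <<'E'
from h import *
W=r.camera_info("wrist")
for n,p in dict(fixL=(110,187,.044),fixR=(380,187,.044),slL=(100,248,.044),slR=(280,247,.044),stand=(588,264,.075),mark=(421,246,.04),ptr=(404,266,.04),stopL=(85,215,.036),stopR=(391,215,.036)).items(): print(n,pix(W,*p).round(4))
E
```

```text
fixL [0.4625 0.0062 0.044 ]
fixR [0.4661 0.2427 0.044 ]
slL [ 0.5187 -0.0136  0.044 ]
slR [0.5202 0.1525 0.044 ]
stand [0.5288 0.4155 0.075 ]
mark [0.5226 0.2834 0.04  ]
ptr [0.5424 0.2686 0.04  ]
stopL [ 0.4892 -0.0261  0.036 ]
stopR [0.4935 0.2549 0.036 ]
```

Request:
arm_command:
  moves: [-0.1, 0.2, 2, 0, 0, 0, 3, 0, 0, 0, 3, 0, 0, 0, 2.5, 0, 0, 0, 1.5, 0, 0, 0, 1, 0, 0, 0, 0.7, 0, 0, 0, 0.5, 0, 0, 0, 0.3, 0, 0, 0, 0.1, 0, 0, 0, 0, 0, 0, 0, 0, 0]

```text
time: 6.62
ee_pos: [0.496, 0.1922, 0.0592]
eef_rot: [0.006, 1.0, 0.0, 0.0]
ft_force: [-0.4, -0.2, -3.2]
width: 0.044
grip_force: 24.8
```

Request:
arm_command:
  moves: [0, 0, 0.2, 0, 0, 0, 0.15, 0, 0, 0, 0, 0]

```text
time: 6.87
ee_pos: [0.4962, 0.1919, 0.0559]
eef_rot: [0.007, 1.0, 0.0, 0.001]
ft_force: [-1.6, -2.3, 4.0]
width: 0.044
grip_force: 24.9
```

Request:
arm_command:
  moves: [0, 0, 0, 0, 0, 0, 0, 0, 0, 0, 0, 0, 0, 0, -1, 0, 0, 0, -3, 0, 0, 0, -4, 0, 0, 0, -4, 0, 0, 0, -2, 0, 0, 0, 0, 0]
  fingers: 65

```text
time: 7.62
ee_pos: [0.498, 0.193, 0.2013]
eef_rot: [0.007, 1.0, 0.002, 0.004]
ft_force: [-0.8, 0.0, 0.5]
width: 0.0561
grip_force: 0.0
```

Request:
arm_command:
  moves: [0.2, -1.8, 0, 0, 0.4, -3.4, 0, 0, 0.4, -3.4, 0, 0, 0.4, -3.4, 0, 0, 0.4, -3.4, 0, 0, 0.4, -3.4, 0, 0, 0.4, -3.4, 0, 0, 0.4, -3.4, 0, 0, 0.4, -3.4, 0, 0, 0.4, -3, 0, 0, 0.3, -2, 0, 0, 0, 0, 0, 0]
  fingers: 90

```text
time: 8.62
ee_pos: [0.4489, -0.152, 0.1954]
eef_rot: [0.01, 1.0, -0.0, 0.0]
ft_force: [-0.8, -0.7, 0.5]
width: 0.0787
grip_force: 0.0
```

```bash
python3 - <<'E'
from h import *
tool([.4528,-.155,.040],89.4)
W=r.camera_info("wrist");im=r.camera("wrist"); cv2.imwrite("pics/w3.png",im[:,:,::-1])
T=r.camera_info("top");t=r.camera("top")[150:300,160:450,::-1]; cv2.imwrite("pics/t3.png",cv2.resize(t,(790,409),interpolation=2))
print(proj(W,[.4528,-.155,.07]),proj(T,[.496,.192,.096]))
E
```

```text
tool cm [-0.39 -0.28 15.54] yaw 88.9 pos [ 0.4489 -0.152   0.1954] t 8.6167
turn about tool z -0.5
(np.float64(315.26045434825437), np.float64(234.92941781342407)) (np.float64(218.54487022182025), np.float64(246.4533959809912))
```

View pics/t3.png

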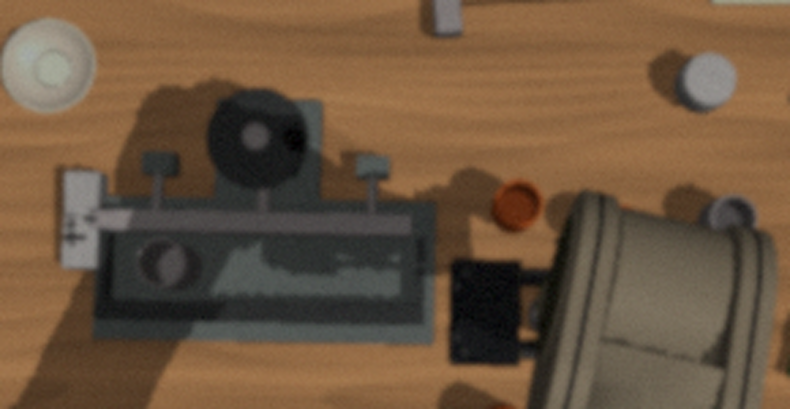

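The tall pot stands in the bed at crop (172,264). Now I check the mid pot's rim by code.

```bash
cat >> h.py <<'E'
def rim(W,im,p,rad=.0205,win=80):
    "Hough circle of a pot rim near predicted world point p; returns world xy"
    u,v=proj(W,p); z=p[2]; rp=np.hypot(*(np.array(proj(W,[p[0],p[1]+rad,z]))-(u,v)))
    u0,v0=max(int(u)-win,0),max(int(v)-win,0)
    g=cv2.medianBlur(cv2.cvtColor(im,cv2.COLOR_RGB2GRAY),3)[v0:int(v)+win,u0:int(u)+win]
    c=cv2.HoughCircles(g,cv2.HOUGH_GRADIENT,1,10,param1=120,param2=12,minRadius=int(rp*.85),maxRadius=int(rp*1.2))
    print("pred",round(u),round(v),round(rp,1))
    if c is not None:
        for a in c[0][:4]: print(a.round(1)+[u0,v0,0],pix(W,a[0]+u0,a[1]+v0,z).round(4))
E
python3 - <<'E'
from h import *
W=r.camera_info("wrist");im=r.camera("wrist")
rim(W,im,[.4528,-.155,.07]); tool([.4528,-.155,.04],89.4)
E
```

```text
pred 310 234 25.2
[306.5        234.5         23.20000076] [ 0.4533 -0.1577  0.07  ]
[307.5        214.5         22.70000076] [ 0.4366 -0.1565  0.07  ]
[255.5        289.5         22.20000076] [ 0.5016 -0.2025  0.07  ]
[344.5        307.5         21.39999962] [ 0.5199 -0.1265  0.07  ]
tool cm [-0.27 -0.82 15.51] yaw 89.3 pos [ 0.4502 -0.1469  0.1951] t 8.7667
turn about tool z -0.1
```

Request:
arm_command:
  moves: [-0.3, -0.9, 2, 0, 0, 0, 3.5, 0, 0, 0, 3.5, 0, 0, 0, 3, 0, 0, 0, 2, 0, 0, 0, 1, 0, 0, 0, 0.5, 0, 0, 0, 0, 0]

```text
time: 9.43
ee_pos: [0.4532, -0.1558, 0.0398]
eef_rot: [0.006, 1.0, 0.0, -0.0]
ft_force: [-0.4, 0.3, -0.1]
width: 0.0782
grip_force: 0.0
```

Request:
arm_command:
  moves: [0, 0, 0, 0, 0, 0, 0, 0, 0, 0, 0, 0, 0, 0, 0, 0, 0, 0, 0, 0, 0, 0, 0, 0, 0, 0, 0, 0, 0, 0, 0, 0, 0, 0, 0, 0]
  fingers: 0

```text
time: 10.18
ee_pos: [0.4533, -0.1568, 0.0403]
eef_rot: [0.007, 1.0, -0.0, 0.0]
ft_force: [-0.5, -1.4, 3.6]
width: 0.0428
grip_force: 24.9
```

```bash
python3 - <<'E'
from h import *
s=r.read_state();print(s["width"],s["grip_force"]);tool([.496,.111,.19],89.4)
E
```

```text
0.04277188821926307 24.933182066570225
tool cm [ -3.92  26.83 -14.97] yaw 89.2 pos [ 0.4533 -0.1568  0.0403] t 10.1833
turn about tool z -0.2
```

Request:
arm_command:
  moves: [0, 0, -1.5, 0, 0, 0, -3, 0, 0, 0, -3.5, 0, 0, 0, -3.5, 0, 0, 0, -2, 0, 0, 0, -1.5, 0]

```text
time: 10.68
ee_pos: [0.4534, -0.1565, 0.1921]
eef_rot: [0.006, 1.0, 0.0, 0.001]
ft_force: [-0.5, 0.3, -4.0]
width: 0.0429
grip_force: 24.9
```

Request:
arm_command:
  moves: [-0.2, 1.4, 0, 0, -0.4, 2.8, 0, 0, -0.5, 3.4, 0, 0, -0.5, 3.4, 0, 0, -0.5, 3.4, 0, 0, -0.5, 3.4, 0, 0, -0.5, 3.4, 0, 0, -0.4, 3, 0, 0, -0.3, 1.8, 0, 0, -0.1, 0.8, 0, 0, 0, 0, 0, 0, 0, 0, 0, 0]

```text
time: 11.68
ee_pos: [0.4952, 0.1099, 0.1895]
eef_rot: [0.007, 1.0, -0.0, -0.001]
ft_force: [0.5, -0.2, -3.7]
width: 0.0426
grip_force: 24.9
```

```bash
python3 - <<'E'
from h import *
s=r.read_state();print(s["width"],s["grip_force"]);tool([.496,.111,.0523],89.4)
W=r.camera_info("wrist");im=r.camera("wrist");rim(W,im,[.496,.192,.096])
E
```

```text
0.042643827641474986 24.943151543116073
tool cm [-0.09  0.12 13.72] yaw 89.2 pos [0.4952 0.1099 0.1895] t 11.6833
turn about tool z -0.2
pred 432 242 28.2
[432.5        242.5         27.89999962] [0.4962 0.1927 0.096 ]
[407.5        219.5         25.70000076] [0.4786 0.1735 0.096 ]
[416.5        289.5         30.20000076] [0.5336 0.1836 0.096 ]
```

The tall pot is at (0.496, 0.193) as planned. Lowering the mid pot.

Request:
arm_command:
  moves: [-0.1, 0.1, 2, 0, 0, 0, 3, 0, 0, 0, 3, 0, 0, 0, 2.4, 0, 0, 0, 1.4, 0, 0, 0, 0.9, 0, 0, 0, 0.5, 0, 0, 0, 0.3, 0, 0, 0, 0.2, 0, 0, 0, 0.1, 0, 0, 0, 0, 0, 0, 0, 0, 0]

```text
time: 12.73
ee_pos: [0.497, 0.1121, 0.0526]
eef_rot: [0.006, 1.0, 0.0, 0.0]
ft_force: [0.5, 0.7, -2.5]
width: 0.0425
grip_force: 24.9
```

Request:
arm_command:
  moves: [0, 0, 0.15, 0, 0, 0, 0, 0]

```text
time: 12.9
ee_pos: [0.4973, 0.1118, 0.052]
eef_rot: [0.007, 1.0, 0.0, 0.001]
ft_force: [-3.1, -2.9, 10.8]
width: 0.0433
grip_force: 25.0
```

Request:
arm_command:
  moves: [0, 0, 0, 0, 0, 0, 0, 0, 0, 0, 0, 0, 0, 0, -1, 0, 0, 0, -3, 0, 0, 0, -4, 0, 0, 0, -4, 0, 0, 0, -2, 0, 0, 0, 0, 0]
  fingers: 65

```text
time: 13.65
ee_pos: [0.4991, 0.1126, 0.1966]
eef_rot: [0.007, 1.0, 0.002, 0.004]
ft_force: [0.3, 0.2, -0.3]
width: 0.0566
grip_force: 0.0
```

Request:
arm_command:
  moves: [-0.2, -1.8, 0, 0, -0.4, -4, 0, 0, -0.4, -4, 0, 0, -0.4, -4, 0, 0, -0.4, -4, 0, 0, -0.4, -4, 0, 0, -0.4, -4, 0, 0, -0.4, -4, 0, 0, -0.4, -4, 0, 0, -0.4, -4, 0, 0, -0.4, -3, 0, 0, -0.1, -2, 0, 0]
  fingers: 90

```text
time: 14.65
ee_pos: [0.5332, -0.3202, 0.1906]
eef_rot: [0.008, 1.0, -0.001, -0.0]
ft_force: [-0.4, -0.8, 1.0]
width: 0.0784
grip_force: 0.0
```

Request:
arm_command:
  moves: [0, 0, 0, 0, 0, 0, 0, 0]

```text
time: 14.82
ee_pos: [0.5333, -0.3177, 0.1903]
eef_rot: [0.008, 1.0, -0.0, -0.0]
ft_force: [0.5, -0.6, -1.0]
width: 0.0786
grip_force: 0.0
```

```bash
python3 - <<'E'
from h import *
tool([.5395,-.316,.026],89.4)
W=r.camera_info("wrist");im=r.camera("wrist"); rim(W,im,[.5395,-.316,.056])
E
```

```text
tool cm [-0.63  0.18 16.43] yaw 89.1 pos [ 0.5333 -0.3177  0.1903] t 14.8167
turn about tool z -0.3
pred 321 235 24.5
[317.5        234.5         22.39999962] [ 0.5394 -0.3188  0.056 ]
[316.5        217.5         21.39999962] [ 0.5248 -0.3194  0.056 ]
[348.5        234.5         21.79999924] [ 0.5399 -0.2929  0.056 ]
```

Request:
arm_command:
  moves: [-0.6, 0, 2, 0, 0, 0, 3.5, 0, 0, 0, 4, 0, 0, 0, 3, 0, 0, 0, 2, 0, 0, 0, 1.2, 0, 0, 0, 0.5, 0, 0, 0, 0.2, 0, 0, 0, 0, 0]

```text
time: 15.62
ee_pos: [0.5408, -0.3165, 0.0275]
eef_rot: [0.006, 1.0, -0.0, 0.001]
ft_force: [0.1, 0.1, -0.2]
width: 0.0784
grip_force: 0.0
```

Request:
arm_command:
  moves: [0, 0, 0, 0, 0, 0, 0, 0, 0, 0, 0, 0, 0, 0, 0, 0, 0, 0, 0, 0, 0, 0, 0, 0, 0, 0, 0, 0, 0, 0, 0, 0, 0, 0, 0, 0]
  fingers: 0

```text
time: 16.37
ee_pos: [0.5401, -0.3171, 0.0268]
eef_rot: [0.007, 1.0, -0.0, 0.0]
ft_force: [0.1, -1.5, 2.6]
width: 0.0438
grip_force: 25.0
```

Request:
arm_command:
  moves: [0, 0, -1.5, 0, 0, 0, -3, 0, 0, 0, -3.5, 0, 0, 0, -3.5, 0, 0, 0, -2, 0, 0, 0, -1.5, 0]

```text
time: 16.87
ee_pos: [0.5405, -0.3167, 0.1789]
eef_rot: [0.006, 1.0, -0.0, 0.001]
ft_force: [0.2, 0.0, -2.2]
width: 0.0437
grip_force: 25.0
```

```bash
python3 - <<'E'
from h import *
s=r.read_state();print(s["width"],s["grip_force"]);tool([.496,.031,.18],89.4)
E
```

```text
0.04371720504688601 25.00003921231837
tool cm [ 4.89 34.71 -0.13] yaw 89.3 pos [ 0.5405 -0.3167  0.1789] t 16.8667
turn about tool z -0.1
```

Request:
arm_command:
  moves: [0.2, 1.7, 0, 0, 0.5, 3.5, 0, 0, 0.5, 3.8, 0, 0, 0.5, 3.8, 0, 0, 0.5, 3.8, 0, 0, 0.5, 3.8, 0, 0, 0.5, 3.8, 0, 0, 0.5, 3.8, 0, 0, 0.4, 3.2, 0, 0, 0.3, 2.2, 0, 0, 0.1, 1.2, 0, 0, 0, 0, 0, 0]

```text
time: 17.87
ee_pos: [0.4986, 0.0336, 0.1761]
eef_rot: [0.004, 1.0, 0.001, -0.001]
ft_force: [-0.1, -0.3, -2.2]
width: 0.0439
grip_force: 25.0
```

Request:
arm_command:
  moves: [0, 0, 0, 0, 0, 0, 0, 0]

```text
time: 18.03
ee_pos: [0.4993, 0.0288, 0.1763]
eef_rot: [0.007, 1.0, -0.0, -0.0]
ft_force: [-0.1, 0.5, -2.0]
width: 0.0438
grip_force: 25.0
```

```bash
python3 - <<'E'
from h import *
s=r.read_state();print(s["width"],s["grip_force"]);tool([.496,.031,.0388],89.4)
W=r.camera_info("wrist");im=r.camera("wrist");rim(W,im,[.496,.192,.096]);rim(W,im,[.496,.112,.082])
E
```

```text
0.043771526330628835 24.999811864545336
tool cm [ 0.33  0.22 13.75] yaw 89.2 pos [0.4993 0.0288 0.1763] t 18.0333
turn about tool z -0.2
pred 555 241 29.8
[560.5        237.5         26.60000038] [0.4937 0.1951 0.096 ]
[554.5        246.5         32.20000076] [0.5002 0.1922 0.096 ]
[502.5        216.5         26.60000038] [0.4783 0.1533 0.096 ]
[550.5        235.5         32.09999847] [0.4922 0.188  0.096 ]
pred 433 236 28.3
[435.5 235.5  28. ] [0.4954 0.1136 0.082 ]
[426.5        230.5         32.40000153] [0.4915 0.1068 0.082 ]
[411.5        214.5         24.60000038] [0.4795 0.0953 0.082 ]
[504.5        215.5         28.60000038] [0.4812 0.1617 0.082 ]
```

Request:
arm_command:
  moves: [0.3, 0.2, 2, 0, 0, 0, 3, 0, 0, 0, 3, 0, 0, 0, 2.4, 0, 0, 0, 1.4, 0, 0, 0, 0.9, 0, 0, 0, 0.5, 0, 0, 0, 0.3, 0, 0, 0, 0.2, 0, 0, 0, 0.1, 0, 0, 0, 0, 0, 0, 0, 0, 0]

```text
time: 19.08
ee_pos: [0.4969, 0.032, 0.0391]
eef_rot: [0.006, 1.0, 0.0, 0.0]
ft_force: [0.5, 0.5, -2.0]
width: 0.0434
grip_force: 25.0
```

```bash
python3 - <<'E'
from h import *
tool([.496,.031,.0383]);print(r.read_state()["ft_force"])
E
```

```text
tool cm [ 0.09 -0.1   0.08] yaw 89.3 pos [0.4969 0.032  0.0391] t 19.0833
[ 0.5191306   0.53069732 -2.00404912]
```

Request:
arm_command:
  moves: [0, 0, 0.1, 0, 0, 0, 0, 0]

```text
time: 19.25
ee_pos: [0.4971, 0.0321, 0.0387]
eef_rot: [0.007, 1.0, 0.0, 0.0]
ft_force: [-4.4, -0.4, 8.9]
width: 0.044
grip_force: 25.0
```

Request:
arm_command:
  moves: [0, 0, 0, 0, 0, 0, 0, 0, 0, 0, 0, 0, 0, 0, -1, 0, 0, 0, -3, 0, 0, 0, -4, 0, 0, 0, -4, 0, 0, 0, -3, 0, -1.5, -2, -1, 0, -2.5, -3, 0, 0, -2.5, -3, 0, 0, -1.5, -1.5, 0, 0]
  fingers: 65

```text
time: 20.25
ee_pos: [0.5768, -0.068, 0.199]
eef_rot: [0.008, 1.0, -0.001, 0.001]
ft_force: [0.0, -0.6, 0.3]
width: 0.0567
grip_force: 0.0
```

Request:
arm_command:
  moves: [0, 0, 0, 0, 0, 0, 0, 0, 0, 0, 0, 0]

```text
time: 20.5
ee_pos: [0.5749, -0.0634, 0.1977]
eef_rot: [0.006, 1.0, 0.0, -0.0]
ft_force: [0.1, -0.3, 0.5]
width: 0.0564
grip_force: 0.0
```

```bash
python3 - <<'E'
from h import *
tool([.6,.07,.102])
W=r.camera_info("wrist");im=r.camera("wrist"); cv2.imwrite("pics/w5.png",im[:,:,::-1]);print(W)
E
```

```text
tool cm [-2.35 13.36  9.57] yaw 89.3 pos [ 0.5749 -0.0634  0.1977] t 20.5
{'fx': 370.72620655411265, 'fy': 370.72620655411265, 'cx': 319.01695359365203, 'cy': 240.13399842179888, 'origin': array([ 0.49087109, -0.06200951,  0.36084001]), 'attitude': array([-0.10974828, -0.10843034,  0.69396934,  0.70328141])}
```

View pics/w5.png

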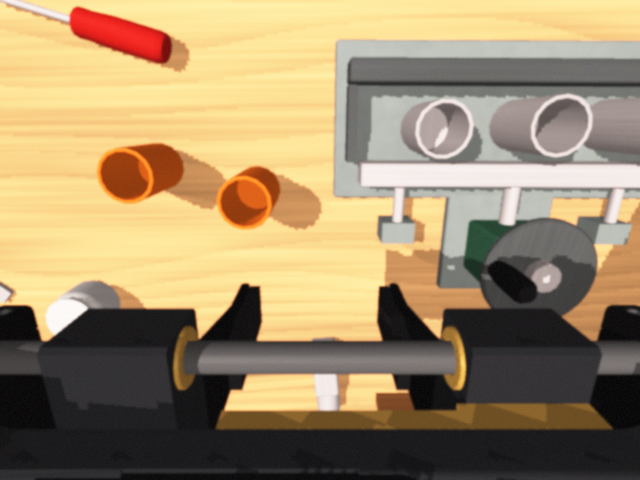

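All the pots stand in the bed. The crank's top is at about (498,272) and its foot at about (526,290); the wheel centre is at (539,270).

```bash
python3 - <<'E'
from h import *
W=r.camera_info("wrist")
for n,p in dict(top=(498,272,.138),foot=(526,290,.095),wheel=(539,270,.092),mid=(512,281,.116)).items(): print(n,pix(W,*p).round(4))
for q in([.602,.074],[.603,.073],[.606,.074]): print(np.round([proj(W,[*q,.138]),proj(W,[*q,.093])],0))
im=cv2.imread("pics/w5.png");cv2.imwrite("pics/c5.png",cv2.resize(im[210:330,460:610],None,fx=5,fy=5,interpolation=2))
E
```

```text
top [0.5854 0.0535 0.138 ]
foot [0.6192 0.0998 0.095 ]
wheel [0.6036 0.1091 0.092 ]
mid [0.6018 0.0758 0.116 ]
[[526. 295.]
 [495. 269.]]
[[524. 296.]
 [493. 270.]]
[[525. 300.]
 [494. 274.]]
```

View pics/c5.png

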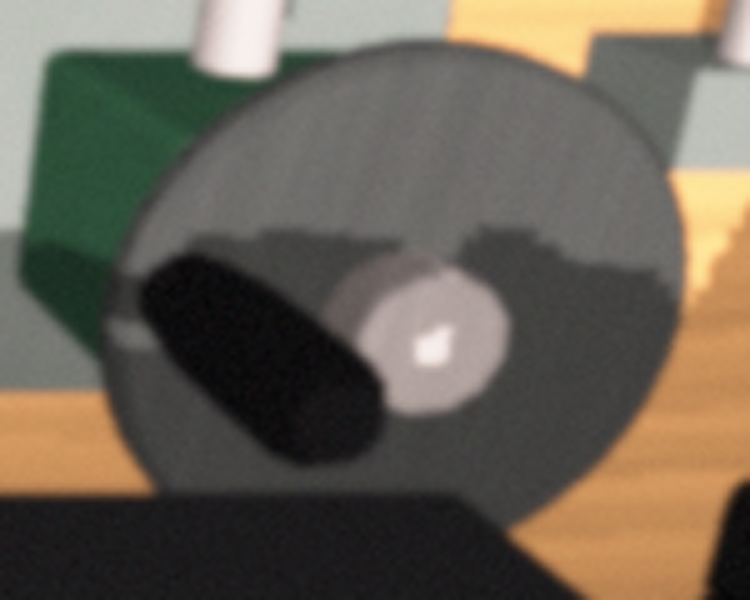

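The crank's foot is at crop (190,300) and its top at (335,415), so it stands at about (0.603, 0.0745), 35 mm from the wheel axis (0.605, 0.109), which agrees with the 36 mm given. Grasping it.

Request:
arm_command:
  moves: [-0.6, 2.6, 0, 0, -0.7, 3.6, 0, 0, -0.8, 3.6, 0, 0, -0.5, 2.6, 0, 0, -0.2, 1.4, 0, 0, 0, 0, 2, 0, 0, 0, 2.5, 0, 0, 0, 2, 0, 0, 0, 1.2, 0, 0, 0, 0.6, 0, 0, 0, 0.3, 0, 0, 0, 0, 0]

```text
time: 21.55
ee_pos: [0.6052, 0.0735, 0.1119]
eef_rot: [0.007, 1.0, 0.0, 0.0]
ft_force: [0.0, -0.6, -0.2]
width: 0.0566
grip_force: 0.0
```

Request:
arm_command:
  moves: [0, 0, 0, 0, 0, 0, 0, 0, 0, 0, 0, 0, 0, 0, 0, 0, 0, 0, 0, 0, 0, 0, 0, 0, 0, 0, 0, 0, 0, 0, 0, 0, 0, 0, 0, 0]
  fingers: 0
  squeeze: 20

```text
time: 22.3
ee_pos: [0.6051, 0.0738, 0.1116]
eef_rot: [0.006, 1.0, 0.0, 0.0]
ft_force: [0.3, 0.8, 0.7]
width: 0.0174
grip_force: 20.0
```

```bash
python3 - <<'E'
from h import *
s=r.read_state();print(s["width"],s["grip_force"],s["ft_force"]);tool([.605,.109,.112])
# circle increments, 24 deg... 30deg steps clockwise from above, tool frame x=-world x, y=world y
a0=np.radians(267);c=np.array([.605,.109])
th=a0-np.radians(30)*np.arange(13);p=np.c_[np.cos(th),np.sin(th)]*3.6
d=np.diff(p,axis=0);print(np.c_[-d[:,0],d[:,1]].round(2).tolist())
E
```

```text
0.017425065851603753 19.998924555256963 [0.32260268 0.79635066 0.65481275]
tool cm [ 0.06  3.52 -0.03] yaw 89.3 pos [0.6051 0.0738 0.1116] t 22.3
[[1.77, 0.58], [1.25, 1.38], [0.39, 1.82], [-0.58, 1.77], [-1.38, 1.25], [-1.82, 0.39], [-1.77, -0.58], [-1.25, -1.38], [-0.39, -1.82], [0.58, -1.77], [1.38, -1.25], [1.82, -0.39]]
```

Request:
arm_command:
  moves: [1.8, 0.5, 0, 0, 1.3, 1.3, 0, 0, 0.5, 1.8, 0, 0]

```text
time: 22.55
ee_pos: [0.572, 0.1102, 0.1122]
eef_rot: [0.007, 1.0, 0.001, 0.004]
ft_force: [26.7, -2.6, -15.5]
width: 0.017
grip_force: 20.0
```

```bash
python3 - <<'E'
from h import *
s=r.read_state();print(s["width"],s["grip_force"],s["ft_force"],s["eef_rot"]);tool([.569,.109,.112])
E
```

```text
0.017030246254102092 19.99515825882554 [ 26.73640401  -2.59377756 -15.49552171] [7.04499915e-03 9.99967151e-01 5.05588779e-04 3.97613810e-03]
tool cm [ 0.3  -0.12  0.02] yaw 89.2 pos [0.572  0.1102 0.1122] t 22.55
```

Request:
arm_command:
  moves: [0, 0, 0, 0, 0, 0, 0, 0]

```text
time: 22.72
ee_pos: [0.572, 0.1112, 0.1122]
eef_rot: [0.006, 1.0, 0.0, 0.003]
ft_force: [11.5, 0.9, -4.6]
width: 0.0174
grip_force: 20.0
```

Request:
arm_command:
  moves: [-0.7, 1.8, 0, 0, -1.32, 1.32, 0, 0, -1.8, 0.48, 0, 0, -1.8, -0.48, 0, 0, -1.32, -1.32, 0, 0, -0.48, -1.8, 0, 0, 0.48, -1.8, 0, 0, 1.32, -1.32, 0, 0, 1.8, -0.48, 0, 0, 1.8, 0.48, 0, 0, 1.32, 1.32, 0, 0, 0.48, 1.8, 0, 0]

```text
time: 23.72
ee_pos: [0.5718, 0.1087, 0.1122]
eef_rot: [0.008, 1.0, -0.0, 0.001]
ft_force: [14.3, -2.6, -4.6]
width: 0.0175
grip_force: 20.0
```

Request:
arm_command:
  moves: [0, 0, 0, 0, 0, 0, 0, 0]

```text
time: 23.88
ee_pos: [0.5723, 0.1114, 0.1121]
eef_rot: [0.006, 1.0, 0.001, 0.001]
ft_force: [2.0, 1.5, 2.6]
width: 0.0174
grip_force: 20.0
```

Request:
arm_command:
  moves: [-0.48, 1.8, 0, 0, -1.32, 1.32, 0, 0, -1.8, 0.48, 0, 0, -1.8, -0.48, 0, 0, -1.32, -1.32, 0, 0, -0.48, -1.8, 0, 0, 0.48, -1.8, 0, 0, 1.32, -1.32, 0, 0, 1.8, -0.48, 0, 0, 1.8, 0.48, 0, 0, 1.32, 1.32, 0, 0, 0.48, 1.8, 0, 0]

```text
time: 24.88
ee_pos: [0.5718, 0.1084, 0.1121]
eef_rot: [0.008, 1.0, -0.0, 0.001]
ft_force: [13.8, -2.2, -5.2]
width: 0.0174
grip_force: 20.0
```

Request:
arm_command:
  moves: [0, 0, 0, 0, 0, 0, 0, 0]

```text
time: 25.05
ee_pos: [0.5723, 0.111, 0.1121]
eef_rot: [0.006, 1.0, 0.0, 0.001]
ft_force: [1.8, 1.2, 3.5]
width: 0.0173
grip_force: 20.0
```

```bash
python3 - <<'E'
from h import *
tool([.572,.111,.112])
W=r.camera_info("wrist");im=r.camera("wrist"); cv2.imwrite("pics/w6.png",im[:,:,::-1])
T=r.camera("top");cv2.imwrite("pics/t6.png",T[:,:,::-1])
print(proj(W,[.52,.28,.04]),W["origin"])
a=cv2.imread("pics/w6.png")
cv2.imwrite("pics/c6.png",cv2.resize(a[60:220,0:640],(800,200)))
u,v=map(int,proj(W,[.525,.275,.04]))
cv2.imwrite("pics/c6.png",np.vstack([cv2.resize(a,(560,420))[:300],cv2.resize(a[v-45:v+45,u-84:u+84],(560,300),interpolation=2)]))
print(u,v)
E
```

```text
tool cm [0.03 0.   0.01] yaw 89.3 pos [0.5723 0.111  0.1121] t 25.05
(np.float64(586.3534586619321), np.float64(170.85478108909155)) [0.48787459 0.11221817 0.27503632]
576 178
```

View pics/c6.png

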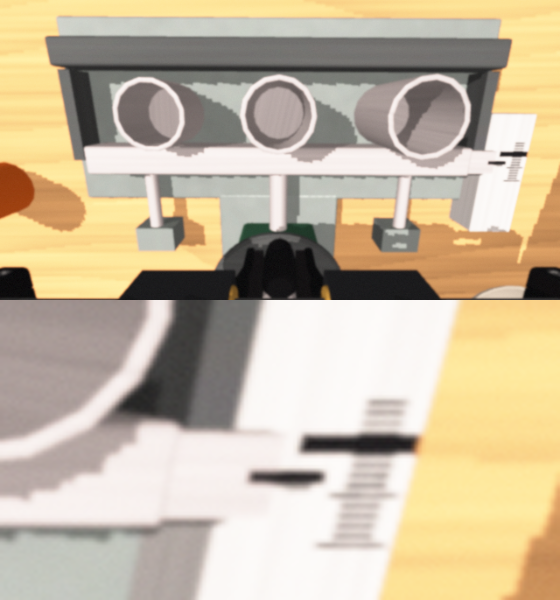

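In the lower crop the pointer is at v≈477, the broad mark at v≈443, and the 10 mm ticks are about 51 px apart. So 6.6 mm is left, about 1.3 turns. I'll do 1.25 turns and re-measure.

Request:
arm_command:
  moves: [-0.48, 1.8, 0, 0, -1.32, 1.32, 0, 0, -1.8, 0.48, 0, 0, -1.8, -0.48, 0, 0, -1.32, -1.32, 0, 0, -0.48, -1.8, 0, 0, 0.48, -1.8, 0, 0, 1.32, -1.32, 0, 0, 1.8, -0.48, 0, 0, 1.8, 0.48, 0, 0, 1.32, 1.32, 0, 0, 0.48, 1.8, 0, 0]

```text
time: 26.15
ee_pos: [0.5718, 0.1081, 0.1121]
eef_rot: [0.008, 1.0, -0.0, 0.001]
ft_force: [14.8, -1.9, -2.4]
width: 0.0175
grip_force: 20.0
```

Request:
arm_command:
  moves: [-0.48, 1.8, 0, 0, -1.32, 1.32, 0, 0, -1.8, 0.48, 0, 0, 0, 0, 0, 0, 0, 0, 0, 0]

```text
time: 26.57
ee_pos: [0.6096, 0.1453, 0.1121]
eef_rot: [0.007, 1.0, 0.0, 0.001]
ft_force: [1.4, 2.9, 5.5]
width: 0.0178
grip_force: 20.0
```

```bash
python3 - <<'E'
from h import *
tool([.608,.147,.112])
W=r.camera_info("wrist");im=r.camera("wrist"); cv2.imwrite("pics/w7.png",im[:,:,::-1])
print(W["origin"])
a=cv2.imread("pics/w7.png")
u,v=map(int,proj(W,[.525,.275,.04]));print(u,v)
cv2.imwrite("pics/c7.png",np.vstack([cv2.resize(a[80:240,:],(800,200)),cv2.resize(a[v-37:v+38,u-74:u+76],(800,400),interpolation=2)]))
E
```

```text
tool cm [0.17 0.17 0.01] yaw 89.2 pos [0.6096 0.1453 0.1121] t 26.5667
[0.52529612 0.14679933 0.27504532]
532 116
```

View pics/c7.png

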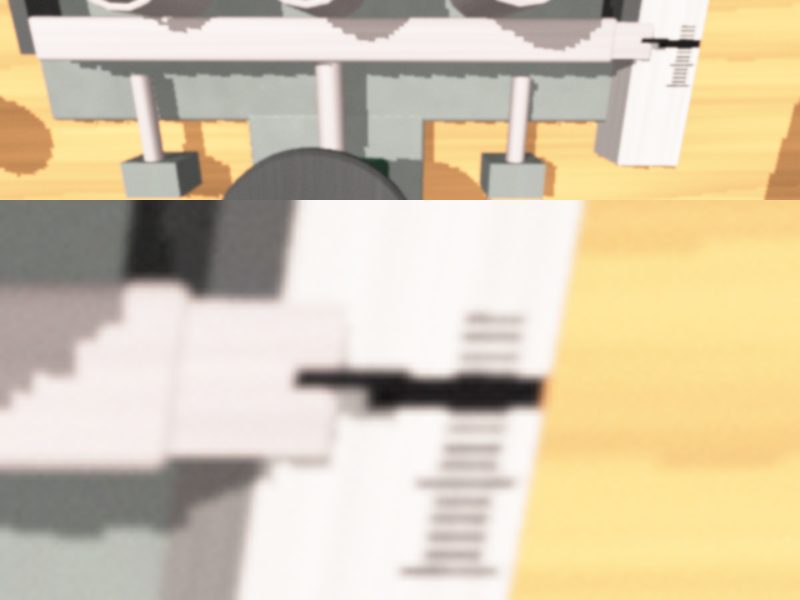

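The pointer is at v≈379 against the mark at ≈391, with 90 px per 10 mm. It is about 1 mm past the mark, so I back off 60° and release.

Request:
arm_command:
  moves: [0.9, -0.2, 0, 0, 0.9, -0.28, 0, 0, 0.7, -0.6, 0, 0, 0.62, -0.72, 0, 0, 0, 0, 0, 0, 0, 0, 0, 0]

```text
time: 27.12
ee_pos: [0.5765, 0.1265, 0.112]
eef_rot: [0.007, 1.0, -0.0, -0.0]
ft_force: [-1.8, -1.3, 8.7]
width: 0.0174
grip_force: 20.0
```

Request:
arm_command:
  moves: [0, 0, 0, 0, 0, 0, 0, 0, 0, 0, 0, 0, 0, 0, 0, 0, 0, 0, -1, 0, 0, 0, -3, 0, 0, 0, -3, 0, 0, 0, -2, 0, 0, 0, 0, 0, 0, 0, 0, 0]
  fingers: 65

```text
time: 27.95
ee_pos: [0.5774, 0.128, 0.2032]
eef_rot: [0.007, 1.0, 0.001, 0.001]
ft_force: [-0.4, -0.0, -1.1]
width: 0.0561
grip_force: 0.0
```

```bash
python3 - <<'E'
from h import *
s=r.read_state();print(s["width"]);tool([.530,.4145,.26])
W=r.camera_info("wrist");im=r.camera("wrist"); cv2.imwrite("pics/w8.png",im[:,:,::-1])
for q in([.49,.192,.096],[.49,.112,.082],[.49,.031,.068]): rim(W,im,q,win=60)
u,v=map(int,proj(W,[.521,.275,.04]));print(u,v)
print("target",proj(W,[.52,.27,.04]),proj(W,[.52,.29,.04]))
# automatic pointer/mark rows: dark profile columns
g=cv2.cvtColor(im,cv2.COLOR_RGB2GRAY)[v-25:v+25,u-30:u+40]
for j in range(0,70,3): 
    c=g[:,j].astype(float); k=np.where(c<70)[0]; print(u-30+j,(k+v-25).tolist())
E
```

```text
0.056121936356227524
tool cm [ 5.1  28.59 -5.66] yaw 89.3 pos [0.5774 0.128  0.2032] t 27.95
pred 409 115 29.7
[406.5 110.5  30. ] [0.4873 0.1898 0.096 ]
[415.5        117.5         34.40000153] [0.492  0.1963 0.096 ]
[382.5        112.5         26.60000038] [0.4884 0.1733 0.096 ]
pred 295 116 28.2
[291.5        112.5         32.40000153] [0.4873 0.1097 0.082 ]
[301.5 112.5  23.5] [0.4874 0.1169 0.082 ]
pred 190 118 26.8
[189.5        114.5         25.79999924] [0.4874 0.031  0.068 ]
[195.5        106.5         31.39999962] [0.4817 0.0363 0.068 ]
[211.5 112.5  23.5] [0.4862 0.0479 0.068 ]
488 152
target (np.float64(483.10571454009715), np.float64(151.08252624476773)) (np.float64(506.4549322267885), np.float64(150.7508633902122))
458 [127, 128, 129, 130, 131, 132, 133, 134, 135, 136, 137, 138, 139, 140, 141]
461 [127, 128, 129, 130, 131, 132, 133, 134, 135, 136, 137, 138, 139, 140, 141, 142]
464 []
467 []
470 []
473 []
476 []
479 []
482 []
485 [155]
488 [154, 155]
491 [154, 155]
494 [154, 155]
497 [154, 155]
500 [154, 155, 156]
503 [154, 155]
506 [155]
509 []
512 []
515 []
518 []
521 []
524 []
527 []
```

The pots are at x≈0.487, which is the bed centre. Now approaching the brush.

Request:
arm_command:
  moves: [0.3, 0.5, -2, 0, 0.5, 2, -2, 0, 0.8, 3, -1.7, 0, 0.8, 3.5, 0, 0, 0.8, 3.5, 0, 0, 0.8, 3.5, 0, 0, 0.6, 3, 0, 0, 0.3, 1.5, 0, 0, 0, 0, 0, 0, 0, 0, 0, 0, 0, 0, 0, 0]

```text
time: 28.92
ee_pos: [0.5311, 0.3315, 0.258]
eef_rot: [0.008, 1.0, -0.001, -0.0]
ft_force: [-0.6, 0.0, 0.1]
width: 0.0561
grip_force: 0.0
```

```bash
python3 - <<'E'
from h import *
p=cv2.imread("pics/w8.png",0)
print(p[146:164,474:510:4])
tool([.530,.4145,.26])
W=r.camera_info("wrist");im=r.camera("wrist"); cv2.imwrite("pics/w9.png",im[:,:,::-1])
print(W, proj(W,[.53,.4145,.075]),proj(W,[.53,.4145,.192]))
u,v=map(int,proj(W,[.53,.4145,.13]));
x0=max(0,min(540,u-50));y0=max(0,v-60)
print(x0,y0);cv2.imwrite("pics/c9.png",cv2.resize(im[y0:y0+120,x0:x0+130,::-1],None,fx=5,fy=5,interpolation=2))
E
```

```text
[[234 238 243 247 249 250 221 210 242]
 [238 239 236 247 249 250 220 210 245]
 [241 241 237 247 249 250 208 196 245]
 [241 241 238 247 250 250 201 190 246]
 [241 241 237 247 250 250 200 194 246]
 [241 239 237 244 246 247 212 209 244]
 [239 234 231 229 228 228 198 196 229]
 [232 213 207 170 149 151 130 129 165]
 [216 144 141  91  67  67  55  55  85]
 [196  84  79  50  47  50  41  40  55]
 [198 108  87  75 109 112  67  72  91]
 [222 180 157 143 194 201 138 139 169]
 [236 225 219 208 240 242 197 200 230]
 [239 235 241 238 248 248 215 219 245]
 [239 235 245 246 250 247 211 218 247]
 [238 235 245 248 249 246 207 219 248]
 [238 233 244 248 250 242 194 213 247]
 [238 232 245 249 250 239 187 211 247]]
tool cm [ 0.24  8.3  -0.21] yaw 89.1 pos [0.5311 0.3315 0.258 ] t 28.9167
{'fx': 370.72620655411265, 'fy': 370.72620655411265, 'cx': 319.01695359365203, 'cy': 240.13399842179888, 'origin': array([0.44705931, 0.33340187, 0.42112809]), 'attitude': array([-0.11060945, -0.1076392 ,  0.69316557,  0.70406026])} (np.float64(405.8593580741698), np.float64(211.09274989682675)) (np.float64(445.36850134572705), np.float64(252.21816102972406))
370 166
```

View pics/c9.png

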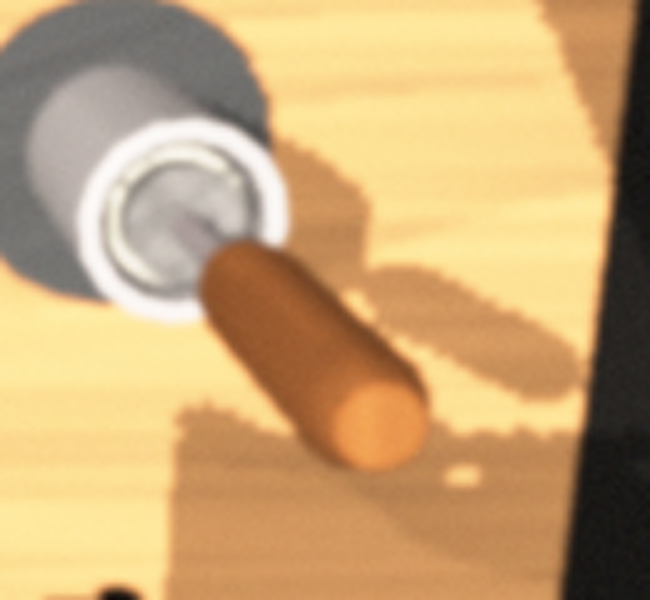

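The stand rim is at crop (183,219), i.e. pixel (406.2,209.4), and the handle end at (379,426), i.e. (445.4,250.8). The brush is upright at (0.5287, 0.4148). The pointer and mark rows agree within 0.5 px. Grasping the brush.

Request:
arm_command:
  moves: [0.1, 1.5, 0, 0, 0.1, 3, 0, 0, 0, 2.6, 0, 0, 0, 1.3, 0, 0, 0, 0, 0, 0, 0, 0, 0, 0, 0, 0, 0, 0]

```text
time: 29.55
ee_pos: [0.5303, 0.4161, 0.2586]
eef_rot: [0.007, 1.0, -0.0, 0.0]
ft_force: [-0.5, 0.7, 0.2]
width: 0.0562
grip_force: 0.0
```

```bash
python3 - <<'E'
from h import *
tool([.5287,.4148,.137])
E
```

```text
tool cm [ 0.16 -0.12 12.16] yaw 89.2 pos [0.5303 0.4161 0.2586] t 29.55
```

Request:
arm_command:
  moves: [0.15, -0.1, 1.5, 0, 0, 0, 3, 0, 0, 0, 3, 0, 0, 0, 2.2, 0, 0, 0, 1.4, 0, 0, 0, 0.7, 0, 0, 0, 0.3, 0, 0, 0, 0, 0, 0, 0, 0, 0]

```text
time: 30.3
ee_pos: [0.5288, 0.4165, 0.1389]
eef_rot: [0.007, 1.0, 0.001, 0.001]
ft_force: [-0.7, 0.3, -0.4]
width: 0.0565
grip_force: 0.0
```

Request:
arm_command:
  moves: [0, 0, 0, 0, 0, 0, 0, 0, 0, 0, 0, 0, 0, 0, 0, 0, 0, 0, 0, 0, 0, 0, 0, 0, 0, 0, 0, 0, 0, 0, 0, 0, 0, 0, 0, 0, 0, 0, 0, 0]
  fingers: 0
  squeeze: 30

```text
time: 31.13
ee_pos: [0.528, 0.4165, 0.1375]
eef_rot: [0.006, 1.0, -0.0, -0.0]
ft_force: [-0.3, 0.4, -0.6]
width: 0.0174
grip_force: 30.0
```

Request:
arm_command:
  moves: [0, 0, -1, 0, 0, 0, -2, 0, 0, 0, -3, 0, 0, 0, -3, 0, 0, 0, -2.5, 0, 0, 0, -1.5, 0, 0, 0, 0, 0, 0, 0, 0, 0]

```text
time: 31.8
ee_pos: [0.5283, 0.4167, 0.2686]
eef_rot: [0.006, 1.0, 0.001, 0.001]
ft_force: [-0.1, 0.4, -0.7]
width: 0.0173
grip_force: 30.0
```

```bash
python3 - <<'E'
from h import *
s=r.read_state();print(s["width"],s["grip_force"],s["ft_force"]);tool([.4873,.191,.268])
r.camera_info("wrist");im=r.camera("scene"); cv2.imwrite("pics/s10.png",im[:,:,::-1])
E
```

```text
0.017334389495043897 29.98955716844648 [-0.09308148  0.43911364 -0.73676145]
tool cm [ 3.810e+00 -2.262e+01  2.000e-02] yaw 89.3 pos [0.5283 0.4167 0.2686] t 31.8
```

Request:
arm_command:
  moves: [0.2, -1.2, 0, 0, 0.4, -2.4, 0, 0, 0.5, -3.2, 0, 0, 0.6, -3.4, 0, 0, 0.6, -3.4, 0, 0, 0.5, -3.2, 0, 0, 0.5, -3, 0, 0, 0.3, -1.8, 0, 0, 0.2, -1, 0, 0, 0, 0, 0, 0, 0, 0, 0, 0, 0, 0, 0, 0]

```text
time: 32.85
ee_pos: [0.4869, 0.193, 0.2672]
eef_rot: [0.005, 1.0, 0.0, -0.0]
ft_force: [0.5, 0.5, 0.3]
width: 0.017
grip_force: 30.0
```

```bash
python3 - <<'E'
from h import *
s=r.read_state();print(s["width"],s["grip_force"]);tool([.4873,.191,.2])
W=r.camera_info("wrist");im=r.camera("wrist"); cv2.imwrite("pics/w11.png",im[:,:,::-1])
for q in([.4873,.191,.096],[.4873,.112,.082],[.4873,.031,.068]): rim(W,im,q,win=50)
T=r.camera_info("top");t=r.camera("top")
for q in([.4873,.112,.082],[.4873,.031,.068]): rim(T,cv2.resize(t,None,fx=1,fy=1),q,win=25)
E
```

```text
0.017021451435169352 29.989012498408556
tool cm [-0.05 -0.2   6.72] yaw 89.4 pos [0.4869 0.193  0.2672] t 32.85
pred 317 217 22.1
[317.5        219.5         24.29999924] [0.4897 0.1919 0.096 ]
[318.5 250.5  21. ] [0.5203 0.1924 0.096 ]
[319.5        198.5         19.60000038] [0.4699 0.1939 0.096 ]
[323.5        239.5         18.79999924] [0.5093 0.1973 0.096 ]
pred 235 214 21.2
[234.5 212.5  20. ] [0.4855 0.1119 0.082 ]
pred 157 212 20.4
[159.5 209.5  19. ] [0.4849 0.0338 0.068 ]
[178.5        197.5         19.89999962] [0.473  0.0544 0.068 ]
pred 253 250 8.6
[252.5        250.5          9.39999962] [0.4871 0.1136 0.082 ]
pred 287 251 8.4
```

Request:
arm_command:
  moves: [0, -0.15, 1, 0, 0, 0, 2, 0, 0, 0, 2, 0, 0, 0, 1, 0, 0, 0, 0, 0, 0, 0, 0, 0]

```text
time: 33.45
ee_pos: [0.4869, 0.1897, 0.2074]
eef_rot: [0.006, 1.0, -0.0, -0.0]
ft_force: [0.2, 0.1, 0.2]
width: 0.0178
grip_force: 30.0
```

Request:
arm_command:
  moves: [0, 0, 1.5, 0, 0, 0, 1.5, 0, 0, 0, 1, 0, 0, 0, 0.6, 0, 0, 0, 0.3, 0, 0, 0, 0, 0, 0, 0, 0, 0, 0, 0, 0, 0]

```text
time: 34.12
ee_pos: [0.4875, 0.1898, 0.1593]
eef_rot: [0.006, 1.0, 0.0, 0.0]
ft_force: [0.5, 0.3, -0.3]
width: 0.0176
grip_force: 30.0
```

Request:
arm_command:
  moves: [0, 0.05, 0.5, 0, 0, 0, 0.2, 0, 0, 0, 0, 0, 0, 0, 0, 0]

```text
time: 34.45
ee_pos: [0.487, 0.19, 0.1514]
eef_rot: [0.006, 1.0, -0.0, -0.0]
ft_force: [0.4, 0.4, -0.0]
width: 0.0174
grip_force: 30.0
```

Request:
arm_command:
  moves: [0, 0, -1, 0, 0, 0, -2, 0, 0, 0, -2, 0, 0, 0, -1.2, 0, 0, 0, 0, 0, 0, 0, 0, 0, 0, 0, 1, 0, 0, 0, 2, 0, 0, 0, 1.7, 0, 0, 0, 1, 0, 0, 0, 0.5, 0, 0, 0, 0, 0]

```text
time: 35.45
ee_pos: [0.4868, 0.1898, 0.1504]
eef_rot: [0.007, 1.0, -0.0, -0.001]
ft_force: [0.8, 0.2, -0.9]
width: 0.0168
grip_force: 30.0
```

Request:
arm_command:
  moves: [0, 0, 0, 0, 0, 0, 0, 0, 0, 0, 0, 0]

```text
time: 35.7
ee_pos: [0.4872, 0.1901, 0.1517]
eef_rot: [0.006, 1.0, 0.0, 0.0]
ft_force: [0.5, 0.7, -0.1]
width: 0.0174
grip_force: 30.0
```

Request:
arm_command:
  moves: [0, 0, -1.5, 0, 0, 0, -3, 0, 0, 0, -3, 0, 0, 0, -2.5, 0, 0, 0, -1.5, 0, 0, 0, 0, 0, 0, -1.5, 0, 0, 0, -2.5, 0, 0, 0, -2.2, 0, 0, 0, -1.5, 0, 0, 0, 0, 0, 0, 0, 0, 0, 0]

```text
time: 36.7
ee_pos: [0.4859, 0.1123, 0.266]
eef_rot: [0.007, 1.0, 0.0, -0.0]
ft_force: [-0.5, 0.7, -0.5]
width: 0.0175
grip_force: 30.0
```

```bash
python3 - <<'E'
from h import *
tool([.487,.1125,.152])
W=r.camera_info("wrist");im=r.camera("wrist")
for q in([.4873,.191,.096],[.4873,.112,.082],[.4873,.031,.068]): rim(W,im,q,win=50)
E
```

```text
tool cm [-0.12  0.02 11.4 ] yaw 89.2 pos [0.4859 0.1123 0.266 ] t 36.7
pred 404 217 22.2
[402.5        219.5         22.10000038] [0.4895 0.1899 0.096 ]
[390.5 202.5  21. ] [0.4733 0.1781 0.096 ]
[427.5 220.5  21. ] [0.4908 0.2131 0.096 ]
pred 318 215 21.3
[317.5        215.5         19.89999962] [0.488  0.1111 0.082 ]
[316.5        253.5         18.79999924] [0.5268 0.1094 0.082 ]
[318.5        263.5         19.89999962] [0.5375 0.1112 0.082 ]
pred 237 213 20.5
[238.5 211.5  18. ] [0.4861 0.0322 0.068 ]
[249.5        198.5         18.79999924] [0.4731 0.0441 0.068 ]
```

Mid pot: down, up 5 cm (lower end about z 0.071, inside the 0.054–0.102 window), then down again.

Request:
arm_command:
  moves: [-0.1, 0, 1, 0, 0, 0, 2, 0, 0, 0, 2, 0, 0, 0, 2, 0, 0, 0, 1.7, 0, 0, 0, 1.4, 0, 0, 0, 0.8, 0, 0, 0, 0.5, 0, 0, 0, 0, 0, 0, 0, 0, 0, 0, 0, 0, 0]

```text
time: 37.67
ee_pos: [0.4875, 0.1133, 0.1533]
eef_rot: [0.006, 1.0, 0.0, 0.001]
ft_force: [-0.6, 0.3, -0.2]
width: 0.0177
grip_force: 30.0
```

Request:
arm_command:
  moves: [0, 0, -1, 0, 0, 0, -2, 0, 0, 0, -1.5, 0, 0, 0, -0.5, 0, 0, 0, 0, 0, 0, 0, 0, 0, 0, 0, 1, 0, 0, 0, 2, 0, 0, 0, 1.2, 0, 0, 0, 0.5, 0, 0, 0, 0.3, 0, 0, 0, 0, 0]

```text
time: 38.67
ee_pos: [0.4866, 0.1128, 0.1516]
eef_rot: [0.007, 1.0, -0.0, -0.001]
ft_force: [-0.6, -0.1, -1.1]
width: 0.0174
grip_force: 30.0
```

Request:
arm_command:
  moves: [0, 0, 0, 0, 0, 0, 0, 0, 0, 0, 0, 0]

```text
time: 38.92
ee_pos: [0.4874, 0.1132, 0.1531]
eef_rot: [0.006, 1.0, 0.0, 0.0]
ft_force: [0.3, -1.0, -0.7]
width: 0.0172
grip_force: 30.0
```

Request:
arm_command:
  moves: [0, 0, -1.5, 0, 0, 0, -3, 0, 0, 0, -3, 0, 0, 0, -2.2, 0, 0, 0, -1, 0, 0, 0, 0, 0, 0, -1.5, 0, 0, 0, -2.5, 0, 0, 0, -2.4, 0, 0, 0, -1.6, 0, 0, 0, 0, 0, 0, 0, 0, 0, 0]

```text
time: 39.92
ee_pos: [0.4855, 0.0324, 0.2583]
eef_rot: [0.007, 1.0, -0.0, -0.001]
ft_force: [-0.3, 0.9, -1.0]
width: 0.0173
grip_force: 30.0
```

```bash
python3 - <<'E'
from h import *
tool([.487,.032,.152])
W=r.camera_info("wrist");im=r.camera("wrist")
for q in([.4873,.191,.096],[.4873,.112,.082],[.4873,.031,.068]): rim(W,im,q,win=50)
E
```

```text
tool cm [-0.16 -0.04 10.63] yaw 89.2 pos [0.4855 0.0324 0.2583] t 39.9167
pred 494 218 22.7
[494.5        217.5         20.70000076] [0.4864 0.1913 0.096 ]
[499.5        226.5         26.39999962] [0.4949 0.1969 0.096 ]
pred 403 216 21.8
[400.5 216.5  21. ] [0.4877 0.1094 0.082 ]
[388.5        200.5         18.79999924] [0.4722 0.0974 0.082 ]
pred 317 214 21.0
[318.5        212.5         22.20000076] [0.486  0.0321 0.068 ]
[317.5        241.5         23.29999924] [0.5158 0.0307 0.068 ]
[319.5        253.5         17.70000076] [0.5286 0.0325 0.068 ]
```

Short pot: down 10.6, up 4 (lower end about z 0.062), then down.

Request:
arm_command:
  moves: [-0.1, 0, 1, 0, 0, 0, 2, 0, 0, 0, 2, 0, 0, 0, 1.8, 0, 0, 0, 1.5, 0, 0, 0, 1.2, 0, 0, 0, 0.7, 0, 0, 0, 0.4, 0, 0, 0, 0, 0, 0, 0, 0, 0, 0, 0, 0, 0]

```text
time: 40.88
ee_pos: [0.4875, 0.0332, 0.1541]
eef_rot: [0.006, 1.0, 0.0, 0.001]
ft_force: [0.8, -0.1, -0.4]
width: 0.0172
grip_force: 30.0
```

Request:
arm_command:
  moves: [0, 0, -1, 0, 0, 0, -1.5, 0, 0, 0, -1, 0, 0, 0, -0.5, 0, 0, 0, 0, 0, 0, 0, 0, 0, 0, 0, 1, 0, 0, 0, 1.5, 0, 0, 0, 0.8, 0, 0, 0, 0.5, 0, 0, 0, 0.2, 0, 0, 0, 0, 0]

```text
time: 41.88
ee_pos: [0.4867, 0.033, 0.1529]
eef_rot: [0.006, 1.0, -0.0, -0.001]
ft_force: [0.8, 0.1, 0.1]
width: 0.0175
grip_force: 30.0
```

Request:
arm_command:
  moves: [0, 0, 0, 0, 0, 0, 0, 0, 0, 0, 0, 0]

```text
time: 42.13
ee_pos: [0.4873, 0.0331, 0.154]
eef_rot: [0.006, 1.0, 0.0, 0.0]
ft_force: [0.2, 0.6, -1.1]
width: 0.0176
grip_force: 30.0
```

Request:
arm_command:
  moves: [0, 0, -1.5, 0, 0, 0, -3, 0, 0, 0, -3, 0, 0, 0, -2.5, 0, 0, 0, -1.5, 0, 0, 0, 0, 0, 0, 0, 0, 0]

```text
time: 42.72
ee_pos: [0.4874, 0.0331, 0.2691]
eef_rot: [0.006, 1.0, 0.0, 0.001]
ft_force: [0.2, 0.9, -2.1]
width: 0.0174
grip_force: 30.0
```

```bash
python3 - <<'E'
from h import *
tool([.5285,.4163,.267])
E
```

```text
tool cm [-3.61 38.37  0.25] yaw 89.3 pos [0.4874 0.0331 0.2691] t 42.7167
```

Request:
arm_command:
  moves: [-0.1, 1.7, 0, 0, -0.3, 3.3, 0, 0, -0.4, 3.8, 0, 0, -0.4, 3.9, 0, 0, -0.4, 3.9, 0, 0, -0.4, 3.9, 0, 0, -0.4, 3.9, 0, 0, -0.4, 3.8, 0, 0, -0.3, 3.5, 0, 0, -0.3, 3.1, 0, 0, -0.1, 2.2, 0, 0, -0.1, 1.4, 0, 0]

```text
time: 43.72
ee_pos: [0.5265, 0.4195, 0.2658]
eef_rot: [0.005, 1.0, -0.001, -0.001]
ft_force: [0.1, -0.6, -0.8]
width: 0.0171
grip_force: 30.0
```

Request:
arm_command:
  moves: [0, 0, 0, 0, 0, 0, 0, 0, 0, 0, 0, 0, 0, 0, 0, 0]

```text
time: 44.05
ee_pos: [0.5285, 0.415, 0.2684]
eef_rot: [0.007, 1.0, -0.0, -0.0]
ft_force: [0.4, 0.6, -1.4]
width: 0.0171
grip_force: 30.0
```

```bash
python3 - <<'E'
from h import *
tool([.5283,.4165,.139])
W=r.camera_info("wrist");im=r.camera("wrist");rim(W,im,[.5287,.4152,.075],rad=.018,win=50)
E
```

```text
tool cm [ 0.02  0.15 12.94] yaw 89.2 pos [0.5285 0.415  0.2684] t 44.05
pred 319 211 18.3
[318.5        211.5         20.39999962] [0.529  0.4146 0.075 ]
[318.5        197.5         16.60000038] [0.515  0.4149 0.075 ]
[318.5        256.5         16.89999962] [0.5762 0.4139 0.075 ]
[317.5 233.5  16. ] [0.5516 0.4133 0.075 ]
```

Request:
arm_command:
  moves: [0, 0.1, 1, 0, 0, 0, 2, 0, 0, 0, 2, 0, 0, 0, 1.5, 0, 0, 0, 0, 0, 0, 0, 0, 0]

```text
time: 44.6
ee_pos: [0.5277, 0.417, 0.2029]
eef_rot: [0.007, 1.0, -0.0, -0.001]
ft_force: [-0.2, 0.4, 0.5]
width: 0.0176
grip_force: 30.0
```

Request:
arm_command:
  moves: [0, 0, 1, 0, 0, 0, 1.5, 0, 0, 0, 1.5, 0, 0, 0, 1, 0, 0, 0, 0.7, 0, 0, 0, 0.4, 0, 0, 0, 0.3, 0, 0, 0, 0, 0, 0, 0, 0, 0, 0, 0, 0, 0]

```text
time: 45.43
ee_pos: [0.5283, 0.4177, 0.1402]
eef_rot: [0.006, 1.0, 0.0, 0.0]
ft_force: [0.5, -1.0, -0.5]
width: 0.0177
grip_force: 30.0
```

Request:
arm_command:
  moves: [0, -0.1, 0.2, 0, 0, 0, 0.05, 0, 0, 0, 0, 0, 0, 0, 0, 0]

```text
time: 45.77
ee_pos: [0.5282, 0.4166, 0.1374]
eef_rot: [0.007, 1.0, 0.0, 0.0]
ft_force: [0.6, -1.0, 1.4]
width: 0.0172
grip_force: 30.0
```

Request:
arm_command:
  moves: [0, 0, 0, 0, 0, 0, 0, 0, 0, 0, 0, 0, 0, 0, 0, 0, 0, 0, 0, 0, 0, 0, -1, 0, 0, 0, -2, 0, 0, 0, -3, 0, 0, 0, -3, 0, 0, 0, -2.5, 0, 0, 0, -1, 0]
  fingers: 65

```text
time: 46.68
ee_pos: [0.5291, 0.4171, 0.2674]
eef_rot: [0.007, 1.0, 0.002, 0.002]
ft_force: [0.1, 0.3, 1.1]
width: 0.0565
grip_force: 0.0
```

Request:
arm_command:
  moves: [0, -1.5, 0, 0, 0, -2.5, 0, 0, 0, -2.5, 0, 0, 0, -1.5, 0, 0, 0, -0.5, 0, 0, 0, 0, 0, 0, 0, 0, 0, 0, 0, 0, 0, 0]

```text
time: 47.35
ee_pos: [0.5264, 0.3333, 0.2618]
eef_rot: [0.005, 1.0, 0.0, -0.0]
ft_force: [-0.1, 0.7, -0.5]
width: 0.0565
grip_force: 0.0
```

```bash
python3 - <<'E'
from h import *
tool([.5283,.4165,.139])
W=r.camera_info("wrist");im=r.camera("wrist");rim(W,im,[.5287,.4152,.075],rad=.018,win=40)
rim(W,im,[.5287,.415,.192],rad=.009,win=30)
for q in([.4873,.191,.096],[.4873,.112,.082],[.4873,.031,.068]): rim(W,im,q,win=50)
x0,y0=0,110
cv2.imwrite("pics/f.png",cv2.resize(im[80:300,:,::-1],(800,275)))
E
```

```text
tool cm [-0.11  8.32 12.28] yaw 89.4 pos [0.5264 0.3333 0.2618] t 47.35
pred 403 214 18.6
[404.5        212.5         19.10000038] [0.5272 0.4164 0.075 ]
[391.5        201.5         19.20000076] [0.5162 0.4033 0.075 ]
pred 441 256 13.5
[438.5 252.5  13. ] [0.5264 0.4133 0.192 ]
pred 157 177 23.2
[183.5        175.5         22.89999962] [0.4863 0.2145 0.096 ]
pred 78 176 22.2
[ 76.5 173.5  21. ] [0.4852 0.1114 0.082 ]
pred 2 175 21.4
[  1.5        176.5         24.39999962] [0.4889 0.0298 0.068 ]
```

View pics/f.png

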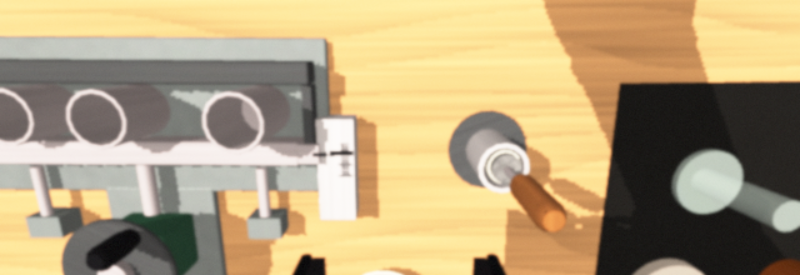

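The tall pot has been knocked about 23 mm along the bed. Its rim is at raw pixel (184,175), giving bed y≈0.10, still inside the limit. The pointer is on the mark and the brush is in its stand. I'll check the tall pot's uprightness with other cameras.

```bash
python3 - <<'E'
from h import *
T=r.camera_info("top");t=r.camera("top");S=r.camera_info("scene");s=r.camera("scene");W=r.camera_info("wrist");w=r.camera("wrist")
p=[.4868,.214,.096]
for n,C,im,k,win in(("top",T,t,1,25),("scene",S,s,1,25),("wrist",W,w,1,45)): print(n); rim(C,im,p,win=win)
# sharp match: template ellipse score over y, z for the bright rim in wrist and scene views
def score(C,im,x,y,z,rr):
    a=np.linspace(0,2*np.pi,72); g=cv2.GaussianBlur(cv2.cvtColor(im,cv2.COLOR_RGB2GRAY).astype(np.float32),(3,3),0)
    v=np.array([proj(C,[x+rr*np.cos(i),y+rr*np.sin(i),z]) for i in a],np.float32)
    return cv2.remap(g,v[:,:1],v[:,1:],1).mean()
for n,C,im in(("wrist",W,w),("scene",S,s),("top",T,t)):
    print(n,max((score(C,im,x,y,.096,.0205)-.5*score(C,im,x,y,.096,.0175)-.5*score(C,im,x,y,.096,.024),round(x,4),round(y,4)) for x in np.arange(.478,.497,.001) for y in np.arange(.18,.24,.001)))
E
```

```text
top
pred 209 250 8.7
[208.5        249.5          9.39999962] [0.4888 0.2156 0.096 ]
scene
pred 420 246 8.8
[420.5        252.5          9.39999962] [0.5116 0.2173 0.096 ]
wrist
pred 184 176 23.2
[185.5        178.5         21.60000038] [0.4891 0.2153 0.096 ]
wrist (np.float32(71.1872), np.float64(0.489), np.float64(0.216))
scene (np.float32(3.355545), np.float64(0.487), np.float64(0.217))
top (np.float32(7.3975086), np.float64(0.489), np.float64(0.217))
```

All three cameras put the tall pot's rim at (0.489, 0.216, 0.096), so it is upright on the bed at bed y≈0.105. Handing in.

```bash
python3 -c "
from bench import r
print(r.close_job())"
```

```text
the job is handed in; nothing more can be done
None
```

I handed the job in at about 47.5 s on the robot's clock (verdict not shown): my last measurements had all three pots upright in the fixture with the pointer on the broad mark, brushed tallest to shortest, and the brush back in its stand handle up; the tall pot was knocked about 25 mm along the bed after its brushing but stayed within limits.

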